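# Put a spray-can kit right and charge its new can

### The arm

A 7-joint arm with a two-finger parallel gripper is mounted at the origin on the work surface. World frame = base frame: x ahead of the robot, y to its left, z up, the work surface at z = 0. Lengths are in m, angles in rad, forces in N, time in s.
With the tool pointing down it reaches from about 0.35 to 0.9 m from the base axis. Payload 8.1 kg.
Tool frame: the origin (TCP) lies between the finger pads; the fingertips stand 25 mm ahead of it and the grasp point (between the pads) lies 6 mm ahead of it; z points along the fingers, y is the line along which they close (so a half turn about z gives the same grasp; the last joint's range is limited). The gripper opens to 85 mm and grips with 20 to 120 N. Pads are 22 mm wide; open, the fingers measure 114 mm over their backs; the gripper's body (76 mm by 85 mm) begins 54 mm behind the grasp point. The pads swing forward as they close: fully open they stand 13 mm farther back than shut.
Start: joints at [-1.266, 0.434, 0.025, 1.573, -0.012, 1.134, -0.075], TCP at [0.248, 0.574, 0.256] pointing down, gripper open.
Joint ranges: [-2.62, 2.62], [-0.44, 2.09], [-1.27, 1.32], [0.08, 2.57], [-1.32, 4.46], [0.12, 2], [-2.74, 2.74]. Speed limits (rad/s): [2.22, 2.22, 3.01, 3.01, 3.14, 3.14, 3.14].

### API

Orientations are given as a 3x3 rotation matrix whose columns are the frame's x, y, z axes.
In Python, from bench import arm gives the robot as it stands.
- The arm moves only by the shell command python3 -m pendant 'ROWS' [FORCE]. ROWS is JSON, a list of rows, each an object of numbers: "tx", "ty", "tz": the shift along the world's x, y, z in cm; "yaw": the turn about the world's z in rad; "gripper": the opening in per cent of the stroke, from 0 (shut) to 100 (fully open). In form: [{"tx": .., "ty": .., "tz": .., "yaw": .., "gripper": ..}, ...]. A call has exactly 5 rows; each row shifts and turns the commanded pose from where the row before left it; what a row does not reach is not made up. A row lasts 1/10 s, in which the tool goes at most 50 mm and 8.59 degrees, less where a joint would pass 70% of its speed; a pose out of reach is approached as far as the arm can. A call with a gripper value outside its range is refused whole. The fingers move at their own pace and stop on an object; FORCE is the grip in N (left out, the last holds). Time passes only in rows, so rows that do not move let the fingers close, or fill a call up. It gives the time, the measured TCP pose, the force, the opening and the grip force at its end, in the units of the state.
- arm.state(): the state, without advancing time (a new reading comes with each control period).
- arm.grab_frame(name): name is "scene" or "top"; returns the picture (480x640x3 uint8, red, green, blue); there is no depth.
- arm.camera_info(name): a dict with "intrinsics" (3x3 intrinsics, pixels), "k1" (the pictures are not rectified: a ray, as slopes to the right and down, at radius r is drawn at 1 + k1 r^2 times it, then the intrinsics apply), "origin" and "attitude" of the camera in the world. Camera axes: x right, y down, z forward; pixel columns grow to the right and rows downward; lengths in m; the calibration is good to about 2 mm. A picture is of the moment at which its call begins. camera_info takes no time and is no camera call.
- arm.job_done(): hands the job in; it is judged then, once.
The state is a dict: "time": time; "qpos": joint angles; "qd": joint speeds; "joint_torque": joint torques, N m; "tool_pos": TCP position; "tcp_rot": TCP orientation; "contact_force": force on the tool from outside, world axes, zero at the start; "ft_torque": the same for the moment, N m; "gripper_width": finger opening in m; "grasp_force": force on a finger pad.
Only numpy, scipy, OpenCV 4.12 (cv2) and the standard library are available. Lean on these libraries where they do the work, as an engineer would, in place of code of your own. Each camera call takes 0.05 s, during which the arm holds its last target. There are 200 camera calls.

### The job

Put the spray-can kit in the divided crate right: it may hold only the round, 60 mm wide cans, so take out the one container of another shape or size and stand it upright in the reject tray, and take a can of the right kind from the stock board to replace it, first pressing that can fully down on the refill station's sprung plate and holding it there for about three seconds to charge it. Also stand every round can left out on the bench in a free bay, so that all the right cans end upright on the crate's floor, one to a bay (any bays will do); leave the other stock and the other things around alone.

Things in the scene. Friction and masses are not known exactly. Their poses are not given: they have to be found in the camera images.
- crate: fixed plywood kit crate, 318 mm (its x) x 162 mm (its y) x 45 mm tall, with 4 x 2 square bays, each 72 mm wide inside; walls and floor 6 mm. Bay centres lie at x = -117, -39, 39, 117 mm and y = -39, 39 mm in its frame. Origin: centre of the underside, z up
- kit_1: standing in a bay of the crate at the start: plain aluminium round can of the RIGHT kind: body 60 mm in diameter, 62 mm tall. On top, a black cap 34 mm in diameter and 40 mm tall, centred, leaving a flat shoulder at 62 mm around it; 102 mm tall in all (plus a 3 mm button on the cap), about 0.15 to 0.3 kg. Origin: centre of the underside, z up.
- kit_2: standing in a bay of the crate at the start: plain aluminium round can of the RIGHT kind: body 60 mm in diameter, 62 mm tall. On top, a black cap 34 mm in diameter and 40 mm tall, centred, leaving a flat shoulder at 62 mm around it; 102 mm tall in all (plus a 3 mm button on the cap), about 0.15 to 0.3 kg. Origin: centre of the underside, z up.
- wrong_square: standing in a bay of the crate at the start, or absent: plain aluminium square tin (wrong kind): body 56 x 56 mm, 62 mm tall. On top, a black cap 34 mm in diameter and 40 mm tall, centred, leaving a flat shoulder at 62 mm around it; 102 mm tall in all (plus a 3 mm button on the cap), about 0.15 to 0.3 kg. Origin: centre of the underside, z up.
- wrong_slim: standing in a bay of the crate at the start, or absent (just one of wrong_square and wrong_slim is there): plain aluminium slim round can (wrong kind): body only 44 mm in diameter, 62 mm tall. On top, a black cap 34 mm in diameter and 40 mm tall, centred, leaving a flat shoulder at 62 mm around it; 102 mm tall in all (plus a 3 mm button on the cap), about 0.15 to 0.3 kg. Origin: centre of the underside, z up.
- bench_1: left standing on a flat black mat (1 mm, the can stands at bench height) on the bench to the right of the crate, or absent (two to four of them are there), needs no charging: plain aluminium round can of the RIGHT kind: body 60 mm in diameter, 62 mm tall. On top, a black cap 34 mm in diameter and 40 mm tall, centred, leaving a flat shoulder at 62 mm around it; 102 mm tall in all (plus a 3 mm button on the cap), about 0.15 to 0.3 kg. Origin: centre of the underside, z up.
- bench_2: left standing on a flat black mat (1 mm, the can stands at bench height) on the bench to the right of the crate, or absent (two to four of them are there), needs no charging: plain aluminium round can of the RIGHT kind: body 60 mm in diameter, 62 mm tall. On top, a black cap 34 mm in diameter and 40 mm tall, centred, leaving a flat shoulder at 62 mm around it; 102 mm tall in all (plus a 3 mm button on the cap), about 0.15 to 0.3 kg. Origin: centre of the underside, z up.
- bench_3: left standing on a flat black mat (1 mm, the can stands at bench height) on the bench to the right of the crate, or absent (two to four of them are there), needs no charging: plain aluminium round can of the RIGHT kind: body 60 mm in diameter, 62 mm tall. On top, a black cap 34 mm in diameter and 40 mm tall, centred, leaving a flat shoulder at 62 mm around it; 102 mm tall in all (plus a 3 mm button on the cap), about 0.15 to 0.3 kg. Origin: centre of the underside, z up.
- bench_4: left standing on a flat black mat (1 mm, the can stands at bench height) on the bench to the right of the crate, or absent (two to four of them are there), needs no charging: plain aluminium round can of the RIGHT kind: body 60 mm in diameter, 62 mm tall. On top, a black cap 34 mm in diameter and 40 mm tall, centred, leaving a flat shoulder at 62 mm around it; 102 mm tall in all (plus a 3 mm button on the cap), about 0.15 to 0.3 kg. Origin: centre of the underside, z up.
- stock_round: not yet charged, standing on the stock board (a fixed plywood board 110 x 310 mm, 12 mm thick, left of the crate) beside the other stock: plain aluminium round can of the RIGHT kind: body 60 mm in diameter, 62 mm tall. On top, a black cap 34 mm in diameter and 40 mm tall, centred, leaving a flat shoulder at 62 mm around it; 102 mm tall in all (plus a 3 mm button on the cap), about 0.15 to 0.3 kg. Origin: centre of the underside, z up.
- stock_square: other stock on the stock board, to stay: plain aluminium square tin (wrong kind): body 56 x 56 mm, 62 mm tall. On top, a black cap 34 mm in diameter and 40 mm tall, centred, leaving a flat shoulder at 62 mm around it; 102 mm tall in all (plus a 3 mm button on the cap), about 0.15 to 0.3 kg. Origin: centre of the underside, z up.
- stock_slim: other stock on the stock board, to stay: plain aluminium slim round can (wrong kind): body only 44 mm in diameter, 62 mm tall. On top, a black cap 34 mm in diameter and 40 mm tall, centred, leaving a flat shoulder at 62 mm around it; 102 mm tall in all (plus a 3 mm button on the cap), about 0.15 to 0.3 kg. Origin: centre of the underside, z up.
- reject_tray: fixed open dark steel tray 140 x 140 mm, walls 35 mm tall, walls and floor 5 mm, to the left or the right nearer the robot than the stock board and the bench cans; origin: centre of the underside
- station: fixed grey refill station, on the other side from the reject tray: base 130 x 130 x 30 mm with the round sprung plate above its middle; a gauge block 24 mm thick, 110 mm wide and 95 mm tall stands along its -x edge (the robot's side), its inner face 65 mm from the plate's axis. Origin: centre of the base's underside
- plate_top (a point): centre of the top of the sprung round steel plate, 76 mm in diameter, 50 mm above the bench when up; moves with the plate
- plate (a joint): how far the sprung plate is pressed down: 0 up, 0.012 m fully down. It starts to give at 4 N and needs 10 N fully down; a can standing on it does not press it far
- screwdriver: screwdriver lying beyond the crate, bystander; origin at its middle
- polish_jar: capped jar 64 mm in diameter, 60 mm tall, bystander at the far right
- solder_spool: ring-shaped spool 64 mm in diameter, 22 mm tall, bystander beyond the stock board
There are look-alikes about, which are no part of the job. Leave any orange or pink look-alike of the bench_3 alone. Leave any blue look-alike of the kit_1 alone.

How it is judged:
By the outcome, as a careful person would: the job done as asked, in the order asked, and still so for the second after the job is handed in, with the robot touching nothing.
Of wrong_square, wrong_slim only 1 to 1 are there at a start; the rules pass over those that are not, and their reading is None.
Of bench_1, bench_2, bench_3, bench_4 only 2 to 4 are there at a start; the rules pass over those that are not, and their reading is None.
At some moment in a run one of bench_1, bench_2, bench_3, bench_4 may be knocked a few centimetres aside while the robot is not near it.
It also fails if it takes over 210 s, if anything falls off the work surface, if the arm or the gripper's body presses on something with over 40 N, if the wrist force passes 120 N, or if a joint passes its speed limit or range.

## Working session

There is one attempt and no reset: what is moved stays moved. The work goes in short steps, Python scripts to look and compute and a shell command to move; the robot and the scene stay as the last step left them, time stands still between calls to the robot, and variables do not carry over. Pictures are saved under pics/ and viewed, at most 14 in all, crops included, and the job is handed in when it is done.

```bash
mkdir -p pics; ls
cat > h.py <<'E'
import numpy as np, cv2
from bench import arm
def ray(name,u,v):
    c=arm.camera_info(name);K=np.array(c["intrinsics"]);k1=c["k1"]
    d=np.array([(u-K[0,2])/K[0,0],(v-K[1,2])/K[1,1]]);s=d.copy()
    for _ in range(20): s=d/(1+k1*(s@s))
    return np.array(c["origin"]),np.array(c["attitude"])@np.array([s[0],s[1],1])
def plane(name,u,v,z):
    o,d=ray(name,u,v);return o+d*(z-o[2])/d[2]
def proj(name,p):
    c=arm.camera_info(name);K=np.array(c["intrinsics"])
    q=np.array(c["attitude"]).T@(np.array(p)-np.array(c["origin"]));s=q[:2]/q[2];s=s*(1+c["k1"]*(s@s))
    return K[0,0]*s[0]+K[0,2],K[1,1]*s[1]+K[1,2]
def snap(name,f):
    im=np.array(arm.grab_frame(name));cv2.imwrite("pics/"+f,cv2.cvtColor(im,cv2.COLOR_RGB2BGR));return im
E
python3 - <<'E'
from h import *
for n in("top","scene"):
    snap(n,n+"0.png");c=arm.camera_info(n);print(n,c)
print(arm.state())
E
```

```text
pics
top {'intrinsics': array([[559.35823496,   0.        , 316.7932049 ],
       [  0.        , 559.35823496, 247.63873621],
       [  0.        ,   0.        ,   1.        ]]), 'k1': -0.08181696340069147, 'origin': array([ 3.80812402e-01, -1.08645257e-03,  1.29068340e+00]), 'attitude': array([[ 0.0281337 , -0.98781036,  0.15309865],
       [-0.99941745, -0.03075679, -0.01479155],
       [ 0.01932007, -0.15259332, -0.9881002 ]])}
scene {'intrinsics': array([[461.5068013 ,   0.        , 326.72035576],
       [  0.        , 461.5068013 , 239.82249894],
       [  0.        ,   0.        ,   1.        ]]), 'k1': -0.06319163850339363, 'origin': array([1.12927975, 0.14546718, 0.82371152]), 'attitude': array([[-0.26075823,  0.78852109, -0.5569916 ],
       [ 0.96532196,  0.20543561, -0.1610892 ],
       [-0.01259632, -0.57968156, -0.81474574]])}
{'time': 0.1, 'qpos': array([-1.26563078,  0.43516279,  0.02497617,  1.57397507, -0.0116131 ,
        1.1339945 , -0.07510125]), 'qd': array([-0.00107587, -0.0007092 , -0.00112106, -0.00122797,  0.00128179,
       -0.00084751, -0.00031896]), 'joint_torque': array([ 3.51128248e-03, -6.71745443e+01,  1.02834396e+00, -3.16897094e+01,
        1.57758803e-02,  7.18074632e-03, -6.32232877e-05]), 'tool_pos': array([0.24773204, 0.57336984, 0.25561056]), 'tcp_rot': array([[-9.17978212e-01,  3.96630565e-01, -4.43989894e-04],
       [ 3.96630797e-01,  9.17977267e-01, -1.32198292e-03],
       [-1.16766204e-04, -1.38965159e-03, -9.99999028e-01]]), 'contact_force': array([-0.08209533,  0.57545054,  0.0800205 ]), 'ft_torque': array([-0.033224  ,  0.00838967, -0.01694488]), 'grasp_force': 0.0, 'gripper_width': 0.08541362408031399}
```

View pics/top0.png

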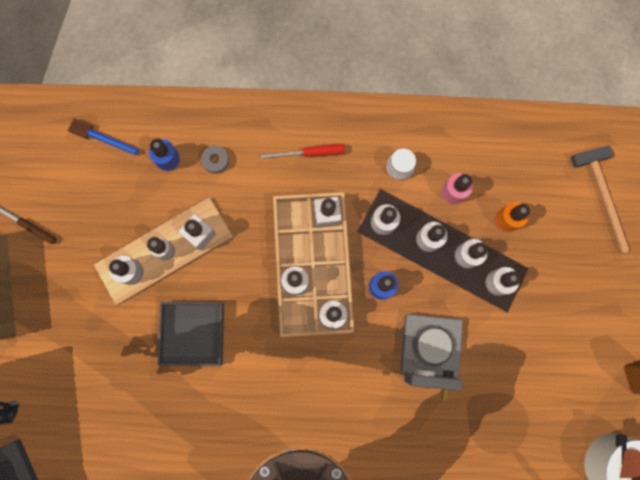

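View pics/scene0.png

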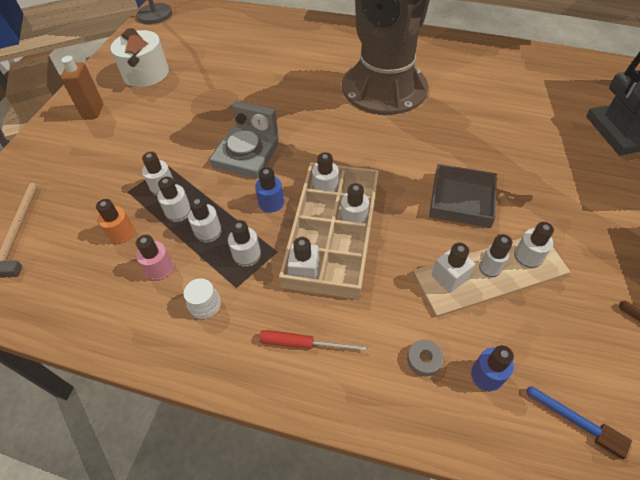

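Top view: the odd one in the crate is the square tin at (327,209). The right cans are at (294,280) and (333,315). Stock is round (123,268), slim (158,245) and square (195,231). Bench cans are at (385,218), (432,235), (471,253) and (504,281). The tray is at (191,333) and the station at (435,350). The look-alikes to leave alone are blue (383,285) and (163,153), pink (459,187) and orange (515,215). The jar is at (402,163).

```bash
cat >> h.py <<'E'
def caps(name,guess,z,dbg=None,thr=70,R=14,zc=0.083):
    """dark cap blob nearest each guess -> axis point at base height + zc"""
    im=np.array(arm.grab_frame(name)) if dbg is None else dbg
    g=im.max(2);m=(g<thr).astype(np.uint8)
    n,l,s,c=cv2.connectedComponentsWithStats(m);out=[]
    for (u,v),zz in zip(guess,z):
        ok=[i for i in range(1,n) if 40<s[i,4]<700 and np.hypot(*(c[i]-(u,v)))<R]
        if not ok: out.append(None);continue
        i=min(ok,key=lambda i:np.hypot(*(c[i]-(u,v))))
        out.append((c[i].round(1),int(s[i,4]),plane(name,*c[i],zz+zc)))
    return out
E
python3 - <<'E'
from h import *
T=cv2.imread("pics/top0.png")[:,:,::-1];S=cv2.imread("pics/scene0.png")[:,:,::-1]
names="sq k1 k2 b1 b2 b3 b4 st_round st_slim st_sq".split()
zb=[.006]*3+[0]*4+[.012]*3
gt=[(328,206),(293,280),(334,313),(389,211),(435,229),(474,246),(509,274),(121,263),(155,241),(193,228)]
gs=[(301,248),(325,162),(354,195),(240,232),(201,210),(168,188),(152,162),(543,233),(502,244),(459,252)]
a=caps("top",gt,zb,T);b=caps("scene",gs,zb,S)
for n,p,q in zip(names,a,b):
    print(n,*( (x[0],x[1],x[2].round(3)) if x else None for x in(p,q)))
c=cv2.resize(cv2.imread("pics/top0.png")[185:395,90:530],None,fx=1.8,fy=1.8,interpolation=cv2.INTER_CUBIC);cv2.imwrite("pics/c1.png",c)
# tray corners rough & station
for n,u,v,z in[("tray",191,333,.02),("plate",435,346,.05),("crate TL",274,194,.045),("TR",344,193,.045),("BR",353,333,.045),("BL",280,336,.045)]: print(n,plane("top",u,v,z).round(3))
E
```

```text
sq None (array([301.9, 250.1]), 238, array([ 0.663, -0.04 ,  0.089]))
k1 None (array([324.7, 164.1]), 222, array([ 0.429, -0.058,  0.089]))
k2 (array([333.4, 313.8]), 63, array([ 0.425, -0.059,  0.089])) (array([354.8, 195.9]), 231, array([0.503, 0.028, 0.089]))
b1 (array([387.3, 216.6]), 90, array([ 0.642, -0.173,  0.083])) None
b2 None None
b3 None None
b4 None (array([152.8, 164.6]), 182, array([ 0.52 , -0.438,  0.083]))
st_round (array([120.3, 267.8]), 143, array([0.509, 0.404, 0.095])) (array([540.9, 234.7]), 299, array([0.513, 0.406, 0.095]))
st_slim (array([158.2, 246. ]), 106, array([0.559, 0.325, 0.095])) (array([499.9, 247.2]), 306, array([0.564, 0.328, 0.095]))
st_sq (array([195.6, 229.3]), 67, array([0.598, 0.246, 0.095])) (array([457.3, 256.1]), 276, array([0.605, 0.25 , 0.095]))
tray [0.375 0.257 0.02 ]
plate [ 0.362 -0.287  0.05 ]
crate TL [0.695 0.082 0.045]
TR [ 0.702 -0.079  0.045]
BR [ 0.386 -0.105  0.045]
BL [0.374 0.056 0.045]
```

View pics/c1.png

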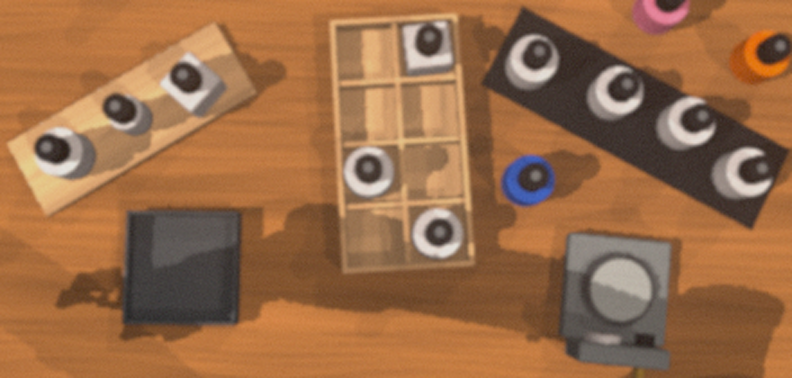

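The crop shows the square tin at crop (428,47) and only round bodies elsewhere in the crate. The uncharged round stock can is at crop (60,150), the widest round one on the board. The tin's bay centre from the crate frame is (0.659,-0.042), and the scene ray gives the same.

```bash
python3 -m pendant '[{"tx":2.05,"ty":-3.08,"tz":0,"yaw":-0.054,"gripper":65},{"tx":2.05,"ty":-3.08,"tz":0,"yaw":-0.054,"gripper":65},{"tx":2.05,"ty":-3.08,"tz":0,"yaw":-0.054,"gripper":65},{"tx":2.05,"ty":-3.08,"tz":0,"yaw":-0.054,"gripper":65},{"tx":2.05,"ty":-3.08,"tz":0,"yaw":-0.054,"gripper":65}]' 40
python3 -m pendant '[{"tx":2.05,"ty":-3.08,"tz":0,"yaw":-0.054,"gripper":65},{"tx":2.05,"ty":-3.08,"tz":0,"yaw":-0.054,"gripper":65},{"tx":2.05,"ty":-3.08,"tz":0,"yaw":-0.054,"gripper":65},{"tx":2.05,"ty":-3.08,"tz":0,"yaw":-0.054,"gripper":65},{"tx":2.05,"ty":-3.08,"tz":0,"yaw":-0.054,"gripper":65}]'
cat >> h.py <<'E'
CC=np.array([.539,-.0115]);CA=.075
def bay(x,y):
    return CC+np.array([x*np.cos(CA)-y*np.sin(CA),x*np.sin(CA)+y*np.cos(CA)])/1000
def at():
    s=arm.state();R=s["tcp_rot"];print("tcp",s["tool_pos"].round(4),"yaw y-axis",round(float(np.arctan2(R[1,1],R[0,1])),3),"w",round(s["gripper_width"],4),"F",s["contact_force"].round(1),"grip",round(s["grasp_force"],1),"t",s["time"],"q",s["qpos"].round(2))
    return s["tool_pos"]
E
python3 - <<'E'
from h import *
at()
T=cv2.imread("pics/top0.png")[:,:,::-1]
for u,v in[(311.7,230.6),(313.3,265.6),(314.4,298.3)]: print(plane("top",u,v,.045).round(4))
print([bay(x,0).round(4) for x in(78,0,-78)])
gt=[(328,206),(293,280),(334,313),(389,214),(435,230),(474,247),(509,274),(121,267),(155,241),(193,228)]
zb=[.006]*3+[0]*4+[.012]*3
for t in(90,110,130): print(t,[(x[0],x[1],x[2][:2].round(3)) if x else None for x in caps("top",gt,zb,T,t)])
E
```

```text
time: 0.6
tool_pos: [0.3509, 0.4182, 0.256]
tcp_rot: [[-0.778, 0.629, -0.0], [0.629, 0.778, -0.0], [-0.0, -0.001, -1.0]]
contact_force: [1.0, 1.1, 0.7]
gripper_width: 0.0555
grasp_force: 0.0
time: 1.1
tool_pos: [0.4533, 0.2643, 0.2561]
tcp_rot: [[-0.582, 0.813, -0.0], [0.813, 0.582, -0.0], [0.0, -0.0, -1.0]]
contact_force: [0.3, 0.2, 0.6]
gripper_width: 0.0554
grasp_force: 0.0
tcp [0.4533 0.2643 0.2561] yaw y-axis 0.621 w 0.0554 F [0.3 0.2 0.6] grip 0.0 t 1.1 q [-0.83  0.27  0.26  1.83 -0.08  1.05  0.07]
[ 0.6125 -0.0071  0.045 ]
[ 0.5328 -0.013   0.045 ]
[ 0.4597 -0.0176  0.045 ]
[array([ 0.6168, -0.0057]), array([ 0.539 , -0.0115]), array([ 0.4612, -0.0173])]
90 [(array([327.9, 207.5]), 139, array([ 0.657, -0.041])), (array([294.4, 278.8]), 118, array([0.498, 0.027])), (array([333.6, 313.8]), 119, array([ 0.425, -0.059])), (array([387.8, 215.3]), 149, array([ 0.645, -0.174])), None, None, None, (array([119.5, 267.5]), 183, array([0.51 , 0.406])), (array([156.7, 245.3]), 163, array([0.56 , 0.328])), (array([193.7, 228.4]), 152, array([0.6 , 0.25]))]
110 [(array([328. , 207.1]), 176, array([ 0.658, -0.041])), (array([294.6, 278.6]), 150, array([0.498, 0.027])), (array([333.7, 313.6]), 150, array([ 0.425, -0.059])), None, None, None, None, (array([119.3, 267.5]), 214, array([0.509, 0.406])), (array([156.7, 245.1]), 195, array([0.561, 0.328])), (array([193.4, 227.9]), 187, array([0.601, 0.251]))]
130 [(array([328. , 206.7]), 216, array([ 0.659, -0.041])), (array([294.5, 278.4]), 190, array([0.499, 0.027])), (array([333.7, 313.7]), 184, array([ 0.425, -0.059])), None, None, None, None, (array([119.1, 267.5]), 245, array([0.509, 0.407])), (array([156.4, 245. ]), 232, array([0.561, 0.329])), (array([193.3, 227.7]), 224, array([0.602, 0.251]))]
```

```bash
sed -i 's/^CC=.*;CA/CC=np.array([.537,-.012]);CA/' h.py
python3 -m pendant '[{"tx":2.05,"ty":-3.05,"tz":0,"yaw":-0.054,"gripper":65},{"tx":2.05,"ty":-3.05,"tz":0,"yaw":-0.054,"gripper":65},{"tx":2.05,"ty":-3.05,"tz":0,"yaw":-0.054,"gripper":65},{"tx":2.05,"ty":-3.05,"tz":0,"yaw":-0.054,"gripper":65},{"tx":2.05,"ty":-3.05,"tz":0,"yaw":-0.054,"gripper":65}]' >/dev/null
python3 -m pendant '[{"tx":2.05,"ty":-3.05,"tz":0,"yaw":-0.054,"gripper":65},{"tx":2.05,"ty":-3.05,"tz":0,"yaw":-0.054,"gripper":65},{"tx":2.05,"ty":-3.05,"tz":0,"yaw":-0.054,"gripper":65},{"tx":2.05,"ty":-3.05,"tz":0,"yaw":-0.054,"gripper":65},{"tx":2.05,"ty":-3.05,"tz":0,"yaw":-0.054,"gripper":65}]' >/dev/null
python3 -m pendant '[{"tx":0,"ty":0,"tz":-2.4,"yaw":0,"gripper":65},{"tx":0,"ty":0,"tz":-2.4,"yaw":0,"gripper":65},{"tx":0,"ty":0,"tz":-2.4,"yaw":0,"gripper":65},{"tx":0,"ty":0,"tz":-2.4,"yaw":0,"gripper":65},{"tx":0,"ty":0,"tz":-2.2,"yaw":0,"gripper":65}]'
python3 - <<'E'
from h import *
at()
snap("scene","s1.png")
E
```

```text
time: 2.6
tool_pos: [0.6574, -0.0391, 0.1367]
tcp_rot: [[-0.083, 0.997, -0.001], [0.997, 0.083, 0.0], [0.0, -0.001, -1.0]]
contact_force: [0.0, -0.4, -0.2]
gripper_width: 0.0554
grasp_force: 0.0
tcp [ 0.6574 -0.0391  0.1367] yaw y-axis 0.083 w 0.0554 F [ 0.  -0.4 -0.2] grip 0.0 t 2.6 q [-0.3   0.62  0.43  1.64 -0.3   0.95  0.32]
```

View pics/s1.png

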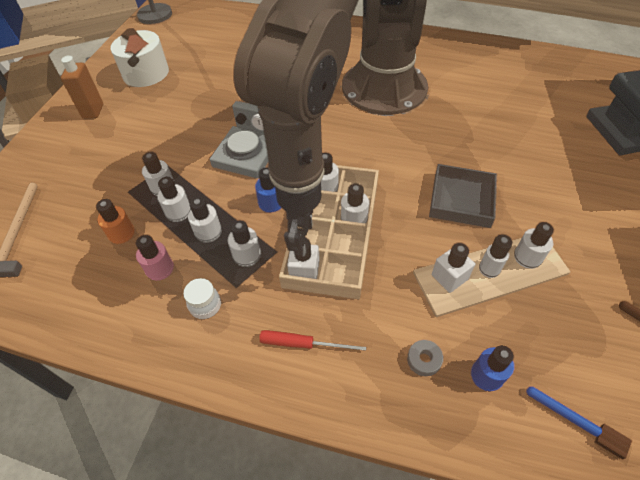

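The scene shows the fingers over the tin's cap at about (300,245). I'll descend, grip and lift.

```bash
python3 -m pendant '[{"tx":0,"ty":-0.2,"tz":-1.3,"yaw":0,"gripper":65},{"tx":0,"ty":0,"tz":-1.3,"yaw":0,"gripper":65},{"tx":0,"ty":0,"tz":-1.2,"yaw":0,"gripper":65},{"tx":0,"ty":0,"tz":0,"yaw":0,"gripper":65},{"tx":0,"ty":0,"tz":0,"yaw":0,"gripper":0}]' 45
python3 -m pendant '[{"tx":0,"ty":0,"tz":0,"yaw":0,"gripper":0},{"tx":0,"ty":0,"tz":0,"yaw":0,"gripper":0},{"tx":0,"ty":0,"tz":0,"yaw":0,"gripper":0},{"tx":0,"ty":0,"tz":0,"yaw":0,"gripper":0},{"tx":0,"ty":0,"tz":0.5,"yaw":0,"gripper":0}]'
```

```text
time: 3.15
tool_pos: [0.658, -0.0413, 0.1004]
tcp_rot: [[-0.083, 0.997, 0.0], [0.997, 0.083, 0.0], [0.0, 0.0, -1.0]]
contact_force: [0.0, 0.6, -0.2]
gripper_width: 0.0422
grasp_force: 0.0
time: 3.65
tool_pos: [0.6573, -0.0412, 0.1049]
tcp_rot: [[-0.083, 0.997, -0.001], [0.997, 0.083, 0.0], [0.0, -0.001, -1.0]]
contact_force: [-0.1, 0.7, -2.1]
gripper_width: 0.0332
grasp_force: 44.9
```

```bash
python3 -m pendant '[{"tx":0,"ty":0,"tz":2,"yaw":0,"gripper":0},{"tx":0,"ty":0,"tz":3.3,"yaw":0,"gripper":0},{"tx":0,"ty":0,"tz":3.5,"yaw":0,"gripper":0},{"tx":0,"ty":0,"tz":3.5,"yaw":0,"gripper":0},{"tx":0,"ty":0,"tz":2.7,"yaw":0,"gripper":0}]' | grep -E 'width|grasp|pos'
python3 -m pendant '[{"tx":-1.0,"ty":1.1,"tz":0,"yaw":0,"gripper":0},{"tx":-2,"ty":2.1,"tz":0,"yaw":0,"gripper":0},{"tx":-2,"ty":2.1,"tz":0,"yaw":0,"gripper":0},{"tx":-2,"ty":2.1,"tz":0,"yaw":0,"gripper":0},{"tx":-2,"ty":2.1,"tz":0,"yaw":0,"gripper":0}]' | grep -E 'width|grasp|pos'
python3 -m pendant '[{"tx":-2,"ty":2.1,"tz":0,"yaw":0,"gripper":0},{"tx":-2,"ty":2.1,"tz":0,"yaw":0,"gripper":0},{"tx":-2,"ty":2.1,"tz":0,"yaw":0,"gripper":0},{"tx":-2,"ty":2.1,"tz":0,"yaw":0,"gripper":0},{"tx":-2,"ty":2.1,"tz":0,"yaw":0,"gripper":0}]' | grep -E 'width|grasp|pos'
python3 -m pendant '[{"tx":-2,"ty":2.1,"tz":0,"yaw":0,"gripper":0},{"tx":-2,"ty":2.1,"tz":0,"yaw":0,"gripper":0},{"tx":-2,"ty":2.1,"tz":0,"yaw":0,"gripper":0},{"tx":-2,"ty":1.5,"tz":0,"yaw":0,"gripper":0},{"tx":-1.2,"ty":0.9,"tz":0,"yaw":0,"gripper":0}]'
python3 - <<'E'
from h import *
at()
E
```

```text
tool_pos: [0.6578, -0.0414, 0.2576]
gripper_width: 0.0329
grasp_force: 45.1
tool_pos: [0.5656, 0.055, 0.2541]
gripper_width: 0.0327
grasp_force: 45.3
tool_pos: [0.4656, 0.1595, 0.2543]
gripper_width: 0.0326
grasp_force: 45.3
time: 5.65
tool_pos: [0.3729, 0.2467, 0.2543]
tcp_rot: [[-0.086, 0.996, -0.002], [0.996, 0.086, -0.001], [-0.001, -0.002, -1.0]]
contact_force: [-0.2, 0.4, -1.6]
gripper_width: 0.033
grasp_force: 45.4
tcp [0.3729 0.2467 0.2543] yaw y-axis 0.086 w 0.033 F [-0.2  0.4 -1.6] grip 45.4 t 5.65 q [-1.01  0.14  0.34  2.01 -0.06  1.01 -0.55]
```

```bash
python3 -m pendant '[{"tx":0.2,"ty":0.9,"tz":-2.5,"yaw":0,"gripper":0},{"tx":0,"ty":0,"tz":-3,"yaw":0,"gripper":0},{"tx":0,"ty":0,"tz":-3,"yaw":0,"gripper":0},{"tx":0,"ty":0,"tz":-3,"yaw":0,"gripper":0},{"tx":0,"ty":0,"tz":-2,"yaw":0,"gripper":0}]' | grep -E 'force|pos'
python3 -m pendant '[{"tx":0,"ty":0,"tz":-1.1,"yaw":0,"gripper":0},{"tx":0,"ty":0,"tz":-0.6,"yaw":0,"gripper":0},{"tx":0,"ty":0,"tz":0,"yaw":0,"gripper":0},{"tx":0,"ty":0,"tz":0,"yaw":0,"gripper":0},{"tx":0,"ty":0,"tz":0,"yaw":0,"gripper":0}]'
```

```text
tool_pos: [0.3758, 0.2538, 0.1179]
contact_force: [-0.4, 0.7, -2.2]
grasp_force: 45.3
time: 6.65
tool_pos: [0.3783, 0.2551, 0.1041]
tcp_rot: [[-0.083, 0.997, 0.001], [0.997, 0.083, 0.001], [0.001, 0.001, -1.0]]
contact_force: [0.3, 0.4, -1.4]
gripper_width: 0.0325
grasp_force: 45.3
```

```bash
python3 -m pendant '[{"tx":0,"ty":0,"tz":-0.2,"yaw":0,"gripper":0},{"tx":0,"ty":0,"tz":-0.2,"yaw":0,"gripper":0},{"tx":0,"ty":0,"tz":0,"yaw":0,"gripper":0},{"tx":0,"ty":0,"tz":0,"yaw":0,"gripper":0},{"tx":0,"ty":0,"tz":0,"yaw":0,"gripper":0}]'| grep -E 'force|pos'
python3 -m pendant '[{"tx":0,"ty":0,"tz":0,"yaw":0,"gripper":30},{"tx":0,"ty":0,"tz":0,"yaw":0,"gripper":65},{"tx":0,"ty":0,"tz":0,"yaw":0,"gripper":65},{"tx":0,"ty":0,"tz":0,"yaw":0,"gripper":65},{"tx":0,"ty":0,"tz":1,"yaw":0,"gripper":65}]'| grep -E 'force|pos|wid'
python3 -m pendant '[{"tx":0,"ty":0,"tz":2,"yaw":0,"gripper":65},{"tx":0,"ty":0,"tz":3.5,"yaw":0,"gripper":65},{"tx":0,"ty":0,"tz":3.5,"yaw":0,"gripper":65},{"tx":0,"ty":0,"tz":3.5,"yaw":0,"gripper":65},{"tx":0,"ty":0,"tz":2,"yaw":0,"gripper":65}]'
python3 - <<'E'
from h import *
S=snap("scene","s2.png");cv2.imwrite("pics/s2c.png",cv2.resize(cv2.cvtColor(S,cv2.COLOR_RGB2BGR)[110:320,380:600],None,fx=2,fy=2))
E
```

```text
tool_pos: [0.3783, 0.2551, 0.0998]
contact_force: [-0.2, -0.3, 5.5]
grasp_force: 45.9
tool_pos: [0.3773, 0.2542, 0.1088]
contact_force: [-0.8, 0.3, -0.2]
gripper_width: 0.0553
grasp_force: 0.0
time: 8.15
tool_pos: [0.3786, 0.2549, 0.2577]
tcp_rot: [[-0.082, 0.997, 0.003], [0.997, 0.082, 0.002], [0.002, 0.003, -1.0]]
contact_force: [0.4, -0.1, -0.2]
gripper_width: 0.0556
grasp_force: 0.0
```

View pics/s2c.png

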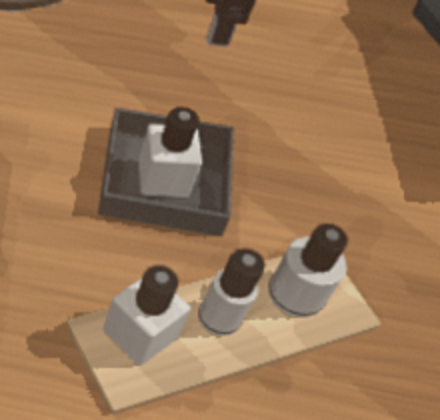

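The tin stands upright in the tray, at crop (178,150). Next is the round stock can at (0.510,0.406).

```bash
python3 -m pendant '[{"tx":2.6,"ty":3,"tz":0,"yaw":0,"gripper":65},{"tx":2.6,"ty":3,"tz":0,"yaw":0,"gripper":65},{"tx":2.6,"ty":3,"tz":0,"yaw":0,"gripper":65},{"tx":2.6,"ty":3,"tz":0,"yaw":0,"gripper":65},{"tx":2.7,"ty":3.1,"tz":0,"yaw":0,"gripper":65}]' | grep -E 'pos'
python3 -m pendant '[{"tx":0,"ty":0,"tz":-2,"yaw":0,"gripper":65},{"tx":0,"ty":0,"tz":-3.3,"yaw":0,"gripper":65},{"tx":0,"ty":0,"tz":-3.3,"yaw":0,"gripper":65},{"tx":0,"ty":0,"tz":-2.5,"yaw":0,"gripper":65},{"tx":0,"ty":0,"tz":0,"yaw":0,"gripper":65}]'
python3 - <<'E'
from h import *
at()
S=snap("scene","s3.png");cv2.imwrite("pics/s3c.png",cv2.resize(cv2.cvtColor(S,cv2.COLOR_RGB2BGR)[110:320,380:620],None,fx=2,fy=2))
E
```

```text
tool_pos: [0.5096, 0.4067, 0.2547]
time: 9.2
tool_pos: [0.5069, 0.4043, 0.14]
tcp_rot: [[-0.083, 0.997, -0.005], [0.997, 0.083, -0.005], [-0.004, -0.005, -1.0]]
contact_force: [-1.1, -0.1, 0.5]
gripper_width: 0.0557
grasp_force: 0.0
tcp [0.5069 0.4043 0.14  ] yaw y-axis 0.083 w 0.0557 F [-1.1 -0.1  0.5] grip 0.0 t 9.2 q [-0.96  0.59  0.31  1.65 -0.22  0.94 -0.48]
```

View pics/s3c.png

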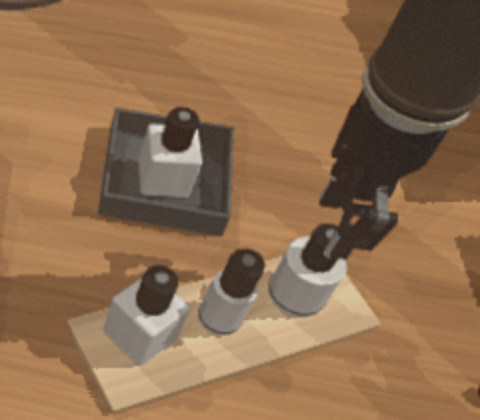

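Run:
```python
from h import *
p=at()
for z in(.025,.0,-.06):
    for d in(-.028,0,.028):
        q=p-[0,0,z]+np.array([d,0,0]);u=proj("scene",q);print(z,d,(round((u[0]-380)*2),round((u[1]-110)*2)), end=" ")
for z in (.062,.105): u=proj("scene",[.51,.406,.012+z]);print("cap",z,(round((u[0]-380)*2),round((u[1]-110)*2)))
S=cv2.imread("pics/s2.png")[:,:,::-1]
print(caps("scene",[(543,233)],[.012],S),caps("top",[(120,267)],[.012],thr=110))
```

```text
tcp [0.508  0.4051 0.1424] yaw y-axis 0.083 w 0.0558 F [ 0.7  0.2 -0.2] grip 0.0 t 9.25 q [-0.96  0.59  0.31  1.65 -0.22  0.94 -0.48]
0.025 -0.028 (329, 210) 0.025 0 (329, 232) 0.025 0.028 (329, 254) 0.0 -0.028 (338, 194) 0.0 0 (339, 216) 0.0 0.028 (339, 239) -0.06 -0.028 (363, 152) -0.06 0 (364, 174) -0.06 0.028 (365, 198) cap 0.062 (314, 259)
cap 0.105 (330, 234)
[(array([540.9, 234.6]), 309, array([0.51258619, 0.40586548, 0.095     ]))] [None]
```

The projected fingertips, crop (329,254) and (329,210), straddle the cap axis at (330,234), so I'll grip.

```bash
python3 -m pendant '[{"tx":0.1,"ty":0.1,"tz":-1.3,"yaw":0,"gripper":65},{"tx":0,"ty":0,"tz":-1.3,"yaw":0,"gripper":65},{"tx":0,"ty":0,"tz":-0.9,"yaw":0,"gripper":65},{"tx":0,"ty":0,"tz":0,"yaw":0,"gripper":65},{"tx":0,"ty":0,"tz":0,"yaw":0,"gripper":0}]' 60 | grep -E 'force|pos|wid'
python3 -m pendant '[{"tx":0,"ty":0,"tz":0,"yaw":0,"gripper":0},{"tx":0,"ty":0,"tz":0,"yaw":0,"gripper":0},{"tx":0,"ty":0,"tz":0,"yaw":0,"gripper":0},{"tx":0,"ty":0,"tz":0,"yaw":0,"gripper":0},{"tx":0,"ty":0,"tz":0.5,"yaw":0,"gripper":0}]' | grep -E 'force|pos|wid'
python3 -m pendant '[{"tx":0,"ty":0,"tz":2,"yaw":0,"gripper":0},{"tx":0,"ty":0,"tz":3.3,"yaw":0,"gripper":0},{"tx":0,"ty":0,"tz":3.5,"yaw":0,"gripper":0},{"tx":0,"ty":0,"tz":3.5,"yaw":0,"gripper":0},{"tx":0,"ty":0,"tz":2.7,"yaw":0,"gripper":0}]'
```

```text
tool_pos: [0.5099, 0.4066, 0.1081]
contact_force: [0.2, 0.5, -0.1]
gripper_width: 0.0427
grasp_force: 0.0
tool_pos: [0.5094, 0.4064, 0.1129]
contact_force: [-0.6, 0.1, -1.7]
gripper_width: 0.0326
grasp_force: 59.6
time: 10.8
tool_pos: [0.5101, 0.4067, 0.2657]
tcp_rot: [[-0.083, 0.997, 0.001], [0.997, 0.083, 0.001], [0.001, 0.001, -1.0]]
contact_force: [-0.1, 0.5, -1.8]
gripper_width: 0.0327
grasp_force: 59.7
```

```bash
python3 -m pendant '[{"tx":-0.4,"ty":-1.5,"tz":0,"yaw":0,"gripper":0},{"tx":-0.6,"ty":-2.8,"tz":0,"yaw":0,"gripper":0},{"tx":-0.6,"ty":-2.8,"tz":0,"yaw":0,"gripper":0},{"tx":-0.6,"ty":-2.8,"tz":0,"yaw":0,"gripper":0},{"tx":-0.6,"ty":-2.8,"tz":0,"yaw":0,"gripper":0}]' | grep -E 'pos|wid'
python3 -m pendant '[{"tx":-0.6,"ty":-2.8,"tz":0,"yaw":0,"gripper":0},{"tx":-0.6,"ty":-2.8,"tz":0,"yaw":0,"gripper":0},{"tx":-0.6,"ty":-2.8,"tz":0,"yaw":0,"gripper":0},{"tx":-0.6,"ty":-2.8,"tz":0,"yaw":0,"gripper":0},{"tx":-0.6,"ty":-2.8,"tz":0,"yaw":0,"gripper":0}]' | grep -E 'pos|wid'
python3 -m pendant '[{"tx":-0.6,"ty":-2.8,"tz":0,"yaw":0,"gripper":0},{"tx":-0.6,"ty":-2.8,"tz":0,"yaw":0,"gripper":0},{"tx":-0.6,"ty":-2.8,"tz":0,"yaw":0,"gripper":0},{"tx":-0.6,"ty":-2.8,"tz":0,"yaw":0,"gripper":0},{"tx":-0.6,"ty":-2.8,"tz":0,"yaw":0,"gripper":0}]' | grep -E 'pos|wid'
python3 -m pendant '[{"tx":-0.6,"ty":-2.8,"tz":0,"yaw":0,"gripper":0},{"tx":-0.6,"ty":-2.8,"tz":0,"yaw":0,"gripper":0},{"tx":-0.6,"ty":-2.8,"tz":0,"yaw":0,"gripper":0},{"tx":-0.6,"ty":-2.8,"tz":0,"yaw":0,"gripper":0},{"tx":-0.6,"ty":-2.8,"tz":0,"yaw":0,"gripper":0}]' | grep -E 'pos|wid'
python3 -m pendant '[{"tx":-0.6,"ty":-2.8,"tz":0,"yaw":0,"gripper":0},{"tx":-0.6,"ty":-2.8,"tz":0,"yaw":0,"gripper":0},{"tx":-0.6,"ty":-2.8,"tz":0,"yaw":0,"gripper":0},{"tx":-0.6,"ty":-2.8,"tz":0,"yaw":0,"gripper":0},{"tx":0,"ty":0,"tz":-1,"yaw":0,"gripper":0}]'
```

```text
tool_pos: [0.4813, 0.2784, 0.2634]
gripper_width: 0.0326
tool_pos: [0.4512, 0.1384, 0.2634]
gripper_width: 0.0324
tool_pos: [0.4212, -0.0015, 0.2635]
gripper_width: 0.0323
tool_pos: [0.3912, -0.1414, 0.2635]
gripper_width: 0.0325
time: 13.3
tool_pos: [0.3671, -0.2561, 0.2545]
tcp_rot: [[-0.078, 0.997, 0.002], [0.997, 0.078, -0.002], [-0.002, 0.002, -1.0]]
contact_force: [-0.0, 0.6, -1.3]
gripper_width: 0.0329
grasp_force: 59.9
```

```bash
python3 -m pendant '[{"tx":-0.25,"ty":-1.5,"tz":0,"yaw":0,"gripper":0},{"tx":-0.25,"ty":-1.6,"tz":0,"yaw":0,"gripper":0},{"tx":0,"ty":0,"tz":-2.5,"yaw":0,"gripper":0},{"tx":0,"ty":0,"tz":-2.5,"yaw":0,"gripper":0},{"tx":0,"ty":0,"tz":-2.5,"yaw":0,"gripper":0}]' | grep -E 'pos|wid'
python3 - <<'E'
from h import *
at();S=snap("scene","s4.png");cv2.imwrite("pics/s4c.png",cv2.resize(cv2.cvtColor(S,cv2.COLOR_RGB2BGR)[60:260,130:380],None,fx=2.4,fy=2.4))
g=cv2.imread("pics/top0.png",0);c=cv2.HoughCircles(cv2.resize(g[310:385,400:470],None,fx=4,fy=4,interpolation=cv2.INTER_CUBIC),cv2.HOUGH_GRADIENT,1,100,param1=80,param2=15,minRadius=60,maxRadius=95)
for x,y,r in c[0][:2]: print(x/4+400,y/4+310,r/4,plane("top",x/4+400,y/4+310,.05).round(4))
E
```

```text
tool_pos: [0.3629, -0.2826, 0.1774]
gripper_width: 0.0322
tcp [ 0.3629 -0.2826  0.1774] yaw y-axis 0.083 w 0.0322 F [-0.3 -0.7 -1.5] grip 59.9 t 13.8 q [-0.05  0.31  0.75  2.1  -0.28  0.83  0.96]
434.875 344.875 16.5 [ 0.364  -0.2865  0.05  ]
```

View pics/s4c.png

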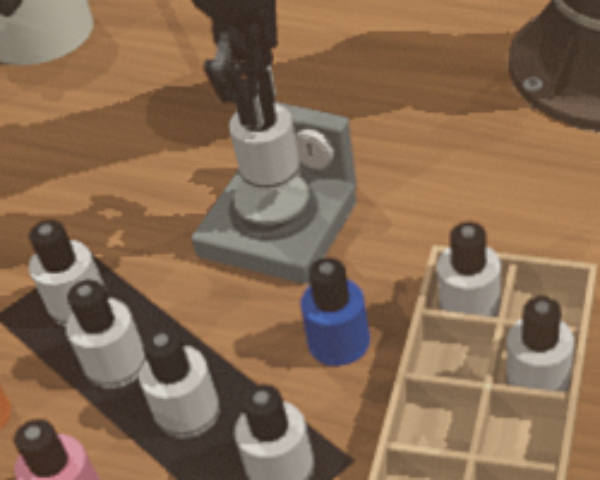

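The can is held upright over the plate. Pressing.

```bash
python3 -m pendant '[{"tx":0.1,"ty":-0.35,"tz":-1.2,"yaw":0,"gripper":0},{"tx":0,"ty":0,"tz":-1.2,"yaw":0,"gripper":0},{"tx":0,"ty":0,"tz":-0.7,"yaw":0,"gripper":0},{"tx":0,"ty":0,"tz":-0.3,"yaw":0,"gripper":0},{"tx":0,"ty":0,"tz":-0.2,"yaw":0,"gripper":0}]' 80 | grep -E 'pos|wid|force'
python3 -m pendant '[{"tx":0,"ty":0,"tz":-0.2,"yaw":0,"gripper":0},{"tx":0,"ty":0,"tz":-0.2,"yaw":0,"gripper":0},{"tx":0,"ty":0,"tz":-0.2,"yaw":0,"gripper":0},{"tx":0,"ty":0,"tz":-0.1,"yaw":0,"gripper":0},{"tx":0,"ty":0,"tz":0,"yaw":0,"gripper":0}]' | grep -E 'pos|wid|force'
```

```text
tool_pos: [0.3641, -0.2868, 0.1426]
contact_force: [-1.1, 1.4, 4.2]
gripper_width: 0.0321
grasp_force: 80.2
tool_pos: [0.3641, -0.2869, 0.1357]
contact_force: [-1.3, 1.3, 7.0]
gripper_width: 0.0322
grasp_force: 80.7
```

```bash
python3 -m pendant '[{"tx":0,"ty":0,"tz":-0.15,"yaw":0,"gripper":0},{"tx":0,"ty":0,"tz":-0.15,"yaw":0,"gripper":0},{"tx":0,"ty":0,"tz":-0.1,"yaw":0,"gripper":0},{"tx":0,"ty":0,"tz":0,"yaw":0,"gripper":0},{"tx":0,"ty":0,"tz":0,"yaw":0,"gripper":0}]' | grep -E 'pos|wid|force'
python3 -m pendant '[{"tx":0,"ty":0,"tz":-0.1,"yaw":0,"gripper":0},{"tx":0,"ty":0,"tz":0,"yaw":0,"gripper":0},{"tx":0,"ty":0,"tz":0,"yaw":0,"gripper":0},{"tx":0,"ty":0,"tz":0,"yaw":0,"gripper":0},{"tx":0,"ty":0,"tz":0,"yaw":0,"gripper":0}]' | grep -E 'pos|wid|force'
```

```text
tool_pos: [0.3644, -0.2875, 0.1343]
contact_force: [-10.9, 10.4, 57.8]
gripper_width: 0.0319
grasp_force: 87.1
tool_pos: [0.3645, -0.2877, 0.1341]
contact_force: [-15.1, 13.5, 73.7]
gripper_width: 0.0322
grasp_force: 89.0
```

```bash
python3 -m pendant '[{"tx":0,"ty":0,"tz":0.15,"yaw":0,"gripper":0},{"tx":0,"ty":0,"tz":0.15,"yaw":0,"gripper":0},{"tx":0,"ty":0,"tz":0,"yaw":0,"gripper":0},{"tx":0,"ty":0,"tz":0,"yaw":0,"gripper":0},{"tx":0,"ty":0,"tz":0,"yaw":0,"gripper":0}]' | grep -E 'pos|wid|force|time'
```

```text
time: 16.35
tool_pos: [0.3642, -0.287, 0.1346]
contact_force: [-5.0, 5.0, 23.7]
gripper_width: 0.0319
grasp_force: 82.1
```

Now 24 N with the plate bottomed. Holding.

```bash
python3 -m pendant '[{"tx":0},{"tx":0},{"tx":0},{"tx":0},{"tx":0}]' | grep -E 'pos|time|contact'
python3 -m pendant '[{"tx":0},{"tx":0},{"tx":0},{"tx":0},{"tx":0}]' | grep -E 'time|contact'
python3 -m pendant '[{"tx":0},{"tx":0},{"tx":0},{"tx":0},{"tx":0}]' | grep -E 'time|contact'
python3 -m pendant '[{"tx":0},{"tx":0},{"tx":0},{"tx":0},{"tx":0}]' | grep -E 'time|contact'
python3 -m pendant '[{"tx":0},{"tx":0},{"tx":0},{"tx":0},{"tx":0}]' | grep -E 'time|contact'
python3 -m pendant '[{"tx":0},{"tx":0},{"tx":0},{"tx":0},{"tx":0}]' | grep -E 'time|contact'
python3 -m pendant '[{"tx":0},{"tx":0},{"tx":0},{"tx":0},{"tx":0}]'
python3 -c 'from h import *; print(bay(117,-39),bay(117,39),bay(39,39),bay(39,-39),bay(-39,-39),bay(-117,39))'
```

```text
[ 0.65659335 -0.04212359] [0.65074883 0.03565714] [0.57296811 0.02981262] [ 0.57881262 -0.04796811] [ 0.50103189 -0.05381262] [0.41740665 0.01812359]invalid input
invalid input
invalid input
invalid input
invalid input
invalid input
invalid input
```

```bash
python3 -m pendant '[{"tx":0,"ty":0,"tz":0,"yaw":0,"gripper":0},{"tx":0,"ty":0,"tz":0,"yaw":0,"gripper":0},{"tx":0,"ty":0,"tz":0,"yaw":0,"gripper":0},{"tx":0,"ty":0,"tz":0,"yaw":0,"gripper":0},{"tx":0,"ty":0,"tz":0,"yaw":0,"gripper":0}]' | grep -E 'time|contact'
python3 -m pendant '[{"tx":0,"ty":0,"tz":0,"yaw":0,"gripper":0},{"tx":0,"ty":0,"tz":0,"yaw":0,"gripper":0},{"tx":0,"ty":0,"tz":0,"yaw":0,"gripper":0},{"tx":0,"ty":0,"tz":0,"yaw":0,"gripper":0},{"tx":0,"ty":0,"tz":0,"yaw":0,"gripper":0}]' | grep -E 'time|contact'
python3 -m pendant '[{"tx":0,"ty":0,"tz":0,"yaw":0,"gripper":0},{"tx":0,"ty":0,"tz":0,"yaw":0,"gripper":0},{"tx":0,"ty":0,"tz":0,"yaw":0,"gripper":0},{"tx":0,"ty":0,"tz":0,"yaw":0,"gripper":0},{"tx":0,"ty":0,"tz":0,"yaw":0,"gripper":0}]' | grep -E 'time|contact'
python3 -m pendant '[{"tx":0,"ty":0,"tz":0,"yaw":0,"gripper":0},{"tx":0,"ty":0,"tz":0,"yaw":0,"gripper":0},{"tx":0,"ty":0,"tz":0,"yaw":0,"gripper":0},{"tx":0,"ty":0,"tz":0,"yaw":0,"gripper":0},{"tx":0,"ty":0,"tz":0,"yaw":0,"gripper":0}]' | grep -E 'time|contact'
python3 -m pendant '[{"tx":0,"ty":0,"tz":0,"yaw":0,"gripper":0},{"tx":0,"ty":0,"tz":0,"yaw":0,"gripper":0},{"tx":0,"ty":0,"tz":0,"yaw":0,"gripper":0},{"tx":0,"ty":0,"tz":0,"yaw":0,"gripper":0},{"tx":0,"ty":0,"tz":0,"yaw":0,"gripper":0}]' | grep -E 'time|contact'
python3 -m pendant '[{"tx":0,"ty":0,"tz":0,"yaw":0,"gripper":0},{"tx":0,"ty":0,"tz":0,"yaw":0,"gripper":0},{"tx":0,"ty":0,"tz":0,"yaw":0,"gripper":0},{"tx":0,"ty":0,"tz":0,"yaw":0,"gripper":0},{"tx":0,"ty":0,"tz":0,"yaw":0,"gripper":0}]' | grep -E 'time|contact|pos'
python3 - <<'E'
from h import *
at();S=snap("scene","s5.png");cv2.imwrite("pics/s5c.png",cv2.resize(cv2.cvtColor(S,cv2.COLOR_RGB2BGR)[60:300,110:380],None,fx=2.4,fy=2.4))
E
```

```text
time: 16.85
contact_force: [-4.1, 4.9, 23.6]
time: 17.35
contact_force: [-4.9, 3.7, 23.6]
time: 17.85
contact_force: [-4.7, 4.0, 24.1]
time: 18.35
contact_force: [-4.3, 4.9, 23.5]
time: 18.85
contact_force: [-5.3, 5.1, 24.0]
time: 19.35
tool_pos: [0.3642, -0.2871, 0.1346]
contact_force: [-4.5, 4.7, 24.2]
tcp [ 0.3642 -0.2871  0.1346] yaw y-axis 0.083 w 0.0323 F [-4.5  4.7 24.2] grip 82.1 t 19.35 q [ 0.02  0.38  0.7   2.14 -0.37  0.73  1.04]
```

View pics/s5c.png

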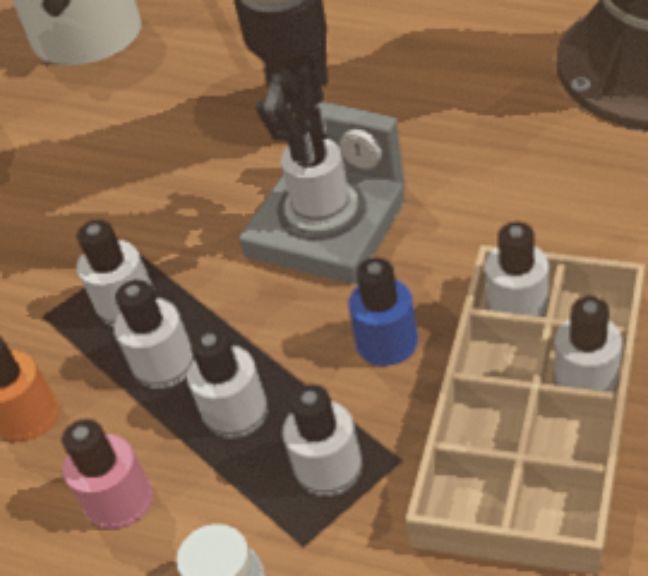

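The can stands upright on the bottomed plate and has been held down for over 3 s. Lifting it to the bay at (0.501,-0.054).

```bash
python3 -m pendant '[{"tx":0,"ty":0,"tz":1.5,"yaw":0,"gripper":0},{"tx":0,"ty":0,"tz":3,"yaw":0,"gripper":0},{"tx":0,"ty":0,"tz":3,"yaw":0,"gripper":0},{"tx":0,"ty":0,"tz":3,"yaw":0,"gripper":0},{"tx":0,"ty":0,"tz":2,"yaw":0,"gripper":0}]' 60 | grep -E 'pos|wid|force'
python3 -m pendant '[{"tx":1.3,"ty":2.3,"tz":0,"yaw":0,"gripper":0},{"tx":1.4,"ty":2.4,"tz":0,"yaw":0,"gripper":0},{"tx":1.4,"ty":2.4,"tz":0,"yaw":0,"gripper":0},{"tx":1.4,"ty":2.4,"tz":0,"yaw":0,"gripper":0},{"tx":1.4,"ty":2.4,"tz":0,"yaw":0,"gripper":0}]' | grep -E 'pos|wid|force'
python3 -m pendant '[{"tx":1.4,"ty":2.4,"tz":0,"yaw":0,"gripper":0},{"tx":1.4,"ty":2.4,"tz":0,"yaw":0,"gripper":0},{"tx":1.4,"ty":2.4,"tz":0,"yaw":0,"gripper":0},{"tx":1.4,"ty":2.4,"tz":0,"yaw":0,"gripper":0},{"tx":1.2,"ty":1.8,"tz":0,"yaw":0,"gripper":0}]' | grep -E 'pos|wid|force'
python3 -m pendant '[{"tx":0,"ty":0,"tz":-2,"yaw":0,"gripper":0},{"tx":0,"ty":0,"tz":-2,"yaw":0,"gripper":0},{"tx":0,"ty":0,"tz":-2,"yaw":0,"gripper":0},{"tx":0,"ty":0,"tz":-1.2,"yaw":0,"gripper":0},{"tx":0,"ty":0,"tz":0,"yaw":0,"gripper":0}]'
python3 -c 'from h import *;at()'
```

```text
tool_pos: [0.3642, -0.2872, 0.2602]
contact_force: [-0.3, -0.6, -2.2]
gripper_width: 0.032
grasp_force: 80.0
tool_pos: [0.4333, -0.1667, 0.2584]
contact_force: [-0.5, -0.0, -0.1]
gripper_width: 0.0323
grasp_force: 80.0
tool_pos: [0.5016, -0.0519, 0.2582]
contact_force: [0.4, -0.6, -1.7]
gripper_width: 0.0323
grasp_force: 80.0
time: 21.4
tool_pos: [0.5001, -0.0538, 0.1851]
tcp_rot: [[-0.082, 0.997, -0.003], [0.997, 0.082, -0.0], [-0.0, -0.003, -1.0]]
contact_force: [-0.2, 0.4, 0.1]
gripper_width: 0.0322
grasp_force: 80.0
tcp [ 0.5001 -0.0538  0.1851] yaw y-axis 0.082 w 0.0322 F [-0.2  0.4  0.1] grip 80.0 t 21.4 q [-0.48  0.35  0.63  1.99 -0.27  0.88  0.37]
```

```bash
python3 -m pendant '[{"tx":0.1,"ty":0,"tz":-2,"yaw":0,"gripper":0},{"tx":0,"ty":0,"tz":-2,"yaw":0,"gripper":0},{"tx":0,"ty":0,"tz":-1.2,"yaw":0,"gripper":0},{"tx":0,"ty":0,"tz":-1.2,"yaw":0,"gripper":0},{"tx":0,"ty":0,"tz":-1,"yaw":0,"gripper":0}]' | grep -E 'pos|wid|force'
python3 -m pendant '[{"tx":0,"ty":0,"tz":-0.4,"yaw":0,"gripper":0},{"tx":0,"ty":0,"tz":-0.3,"yaw":0,"gripper":0},{"tx":0,"ty":0,"tz":-0.2,"yaw":0,"gripper":0},{"tx":0,"ty":0,"tz":0,"yaw":0,"gripper":0},{"tx":0,"ty":0,"tz":0,"yaw":0,"gripper":0}]' | grep -E 'pos|wid|force'
```

```text
tool_pos: [0.5023, -0.0538, 0.1121]
contact_force: [-0.5, -0.6, -1.6]
gripper_width: 0.0318
grasp_force: 80.0
tool_pos: [0.5021, -0.0538, 0.1036]
contact_force: [-0.4, -0.8, -1.4]
gripper_width: 0.032
grasp_force: 80.0
```

```bash
python3 -m pendant '[{"tx":0,"ty":0,"tz":-0.1,"yaw":0,"gripper":0},{"tx":0,"ty":0,"tz":-0.1,"yaw":0,"gripper":0},{"tx":0,"ty":0,"tz":0,"yaw":0,"gripper":0},{"tx":0,"ty":0,"tz":0,"yaw":0,"gripper":30},{"tx":0,"ty":0,"tz":0,"yaw":0,"gripper":65}]' | grep -E 'pos|wid|force'
python3 -m pendant '[{"tx":0,"ty":0,"tz":0,"yaw":0,"gripper":65},{"tx":0,"ty":0,"tz":0,"yaw":0,"gripper":65},{"tx":0,"ty":0,"tz":2.5,"yaw":0,"gripper":65},{"tx":0,"ty":0,"tz":3.5,"yaw":0,"gripper":65},{"tx":0,"ty":0,"tz":3.5,"yaw":0,"gripper":65}]' | grep -E 'pos|wid|force'
python3 -m pendant '[{"tx":-2,"ty":2,"tz":2,"yaw":0,"gripper":65},{"tx":-2,"ty":2,"tz":2,"yaw":0,"gripper":65},{"tx":-2,"ty":3,"tz":0,"yaw":0,"gripper":65},{"tx":0,"ty":3,"tz":0,"yaw":0,"gripper":65},{"tx":0,"ty":3,"tz":0,"yaw":0,"gripper":65}]' | grep -E 'pos|wid|force'
cat >> h.py <<'E'
def bodies(name,im,zc=.033):
    """white can bodies on the mat: convex-hull centroids"""
    h=cv2.cvtColor(np.ascontiguousarray(im),cv2.COLOR_RGB2HSV);m=((h[...,2]>125)&(h[...,1]<45)).astype(np.uint8)
    out=[]
    for c in cv2.findContours(m,cv2.RETR_EXTERNAL,cv2.CHAIN_APPROX_NONE)[0]:
        k=cv2.convexHull(c);M=cv2.moments(k)
        if M["m00"]>150:
            u,v=M["m10"]/M["m00"],M["m01"]/M["m00"];p=plane(name,u,v,zc)
            if .4<p[0]<.72 and -.52<p[1]<-.12: out.append((round(u),round(v),int(M["m00"]),p[:2].round(3)))
    return out
E
python3 - <<'E'
from h import *
at()
T=snap("top","t2.png");S=snap("scene","s6.png")
for n,im in(("top",T),("scene",S)):
    for o in bodies(n,im): print(n,*o)
gs=[(240,232),(201,210),(168,188),(152,164)]
for t in(45,60,75): print(t,[(x[0],x[1],x[2][:2].round(3)) if x else None for x in caps("scene",gs,[0]*4,S,t,zc=.078)])
for t in(60,75,90): print(t,[(x[0],x[1],x[2][:2].round(3)) if x else None for x in caps("top",[(388,214),(435,230),(474,247),(509,274)],[0]*4,T,t)])
cv2.imwrite("pics/t2c.png",cv2.resize(cv2.cvtColor(T,cv2.COLOR_RGB2BGR)[180:345,265:535],None,fx=2.9,fy=2.9,interpolation=cv2.INTER_CUBIC))
E
```

```text
tool_pos: [0.5024, -0.0538, 0.1021]
contact_force: [-0.1, -0.8, 0.5]
gripper_width: 0.0452
grasp_force: 0.0
tool_pos: [0.5014, -0.0539, 0.197]
contact_force: [0.0, 0.4, -0.2]
gripper_width: 0.0556
grasp_force: 0.0
tool_pos: [0.4413, 0.0774, 0.2367]
contact_force: [1.1, -0.1, 0.5]
gripper_width: 0.0556
grasp_force: 0.0
tcp [0.4413 0.0774 0.2367] yaw y-axis 0.083 w 0.0556 F [ 1.1 -0.1  0.5] grip 0.0 t 23.9 q [-0.82  0.17  0.62  2.05 -0.12  0.96 -0.06]
top 505 280 463 [ 0.513 -0.454]
top 473 252 469 [ 0.576 -0.38 ]
top 431 236 603 [ 0.612 -0.282]
top 385 219 634 [ 0.648 -0.175]
scene 244 246 861 [ 0.647 -0.174]
scene 205 222 796 [ 0.609 -0.281]
scene 164 187 1380 [ 0.54  -0.415]
45 [None, None, None, None]
60 [None, None, None, (array([153.1, 165.4]), 166, array([ 0.518, -0.44 ]))]
75 [None, None, None, (array([152. , 163.1]), 251, array([ 0.512, -0.446]))]
60 [None, (array([433.6, 235.8]), 59, array([ 0.602, -0.277])), None, (array([505.8, 280.4]), 84, array([ 0.508, -0.437]))]
75 [(array([387.5, 216. ]), 103, array([ 0.644, -0.174])), None, None, None]
90 [(array([387.8, 215.4]), 143, array([ 0.645, -0.174])), None, None, None]
```

View pics/t2c.png

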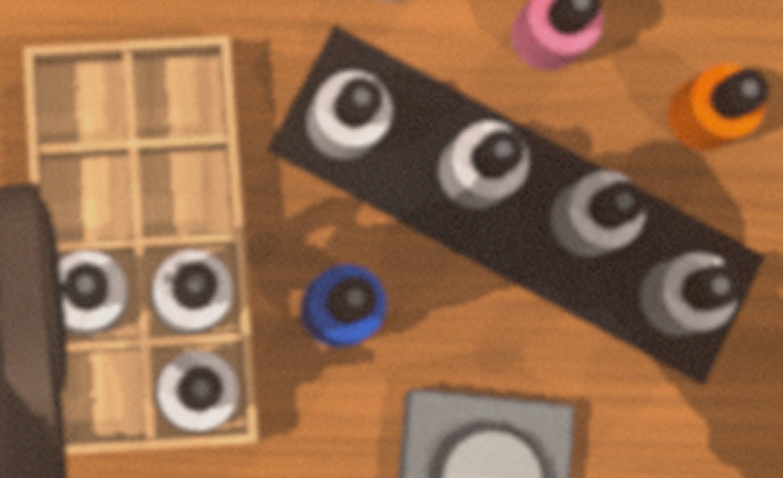

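The top crop shows the charged can in its bay at crop (192,290) and the four bench cans in their old places. Cap buttons are at crop (360,97), (502,150), (625,202) and (720,285). Next is b1, where both views agree on (0.646,-0.174).

```bash
python3 -c '
from h import *
for u,v in[(360,97),(502,150),(625,202),(720,285)]: print(plane("top",265+u/2.9,180+v/2.9,.105).round(3))'
python3 -m pendant '[{"tx":2.05,"ty":-2.5,"tz":0,"yaw":0,"gripper":65},{"tx":2.05,"ty":-2.5,"tz":0,"yaw":0,"gripper":65},{"tx":2.05,"ty":-2.5,"tz":0,"yaw":0,"gripper":65},{"tx":2.05,"ty":-2.5,"tz":0,"yaw":0,"gripper":65},{"tx":2.05,"ty":-2.5,"tz":0,"yaw":0,"gripper":65}]' 60 | grep -E 'pos'
python3 -m pendant '[{"tx":2.05,"ty":-2.5,"tz":0,"yaw":0,"gripper":65},{"tx":2.05,"ty":-2.5,"tz":0,"yaw":0,"gripper":65},{"tx":2.05,"ty":-2.5,"tz":0,"yaw":0,"gripper":65},{"tx":2.05,"ty":-2.5,"tz":0,"yaw":0,"gripper":65},{"tx":2.05,"ty":-2.6,"tz":0,"yaw":0,"gripper":65}]' | grep -E 'pos'
python3 -m pendant '[{"tx":0,"ty":0,"tz":-2.5,"yaw":0,"gripper":65},{"tx":0,"ty":0,"tz":-2.5,"yaw":0,"gripper":65},{"tx":0,"ty":0,"tz":-2.5,"yaw":0,"gripper":65},{"tx":0,"ty":0,"tz":-2,"yaw":0,"gripper":65},{"tx":0,"ty":0,"tz":0,"yaw":0,"gripper":65}]' | grep -E 'pos|force'
python3 - <<'E'
from h import *
p=at();S=snap("scene","s7.png")
print(bodies("scene",S))
for d in(-.028,.028): print(proj("scene",p+[d,0,-.025]))
E
```

```text
[ 0.645 -0.174  0.105]
[ 0.608 -0.281  0.105]
[ 0.571 -0.374  0.105]
[ 0.511 -0.446  0.105]
tool_pos: [0.545, -0.0505, 0.2361]
tool_pos: [0.6473, -0.1764, 0.2359]
tool_pos: [0.6449, -0.1747, 0.1381]
contact_force: [-0.8, 0.7, -0.1]
grasp_force: 0.0
tcp [ 0.6449 -0.1747  0.1381] yaw y-axis 0.082 w 0.0557 F [-0.8  0.7 -0.1] grip 0.0 t 25.5 q [-0.18  0.67  0.59  1.62 -0.42  0.99  0.63]
[(244, 246, 851, array([ 0.647, -0.174])), (181, 200, 2903, array([ 0.565, -0.36 ]))]
(np.float64(243.01745124153226), np.float64(210.70081118159698))
(np.float64(232.49760445292128), np.float64(232.6564033578407))
```

```bash
python3 -m pendant '[{"tx":0,"ty":0,"tz":-1.6,"yaw":0,"gripper":65},{"tx":0,"ty":0,"tz":-1.6,"yaw":0,"gripper":65},{"tx":0,"ty":0,"tz":-1.1,"yaw":0,"gripper":65},{"tx":0,"ty":0,"tz":0,"yaw":0,"gripper":65},{"tx":0,"ty":0,"tz":0,"yaw":0,"gripper":0}]' | grep -E 'pos|force|wid'
python3 -m pendant '[{"tx":0,"ty":0,"tz":0,"yaw":0,"gripper":0},{"tx":0,"ty":0,"tz":0,"yaw":0,"gripper":0},{"tx":0,"ty":0,"tz":0,"yaw":0,"gripper":0},{"tx":0,"ty":0,"tz":0,"yaw":0,"gripper":0},{"tx":0,"ty":0,"tz":0.5,"yaw":0,"gripper":0}]' | grep -E 'pos|force|wid'
python3 -m pendant '[{"tx":0,"ty":0,"tz":2,"yaw":0,"gripper":0},{"tx":0,"ty":0,"tz":3.3,"yaw":0,"gripper":0},{"tx":0,"ty":0,"tz":3.5,"yaw":0,"gripper":0},{"tx":0,"ty":0,"tz":3.5,"yaw":0,"gripper":0},{"tx":0,"ty":0,"tz":2.7,"yaw":0,"gripper":0}]' | grep -E 'pos|force|wid'
python3 -m pendant '[{"tx":0.1,"ty":1.5,"tz":0,"yaw":0,"gripper":0},{"tx":0.3,"ty":3.2,"tz":0,"yaw":0,"gripper":0},{"tx":0.3,"ty":3.3,"tz":0,"yaw":0,"gripper":0},{"tx":0.3,"ty":3.3,"tz":0,"yaw":0,"gripper":0},{"tx":0.2,"ty":2,"tz":0,"yaw":0,"gripper":0}]' | grep -E 'pos|force|wid'
python3 -c 'from h import *;at()'
```

```text
tool_pos: [0.6468, -0.1749, 0.0982]
contact_force: [0.4, -0.7, 0.4]
gripper_width: 0.0424
grasp_force: 0.0
tool_pos: [0.6464, -0.1745, 0.1029]
contact_force: [-0.8, -0.1, -1.9]
gripper_width: 0.0327
grasp_force: 59.7
tool_pos: [0.6468, -0.1749, 0.2555]
contact_force: [0.6, -0.5, -2.3]
gripper_width: 0.0325
grasp_force: 59.9
tool_pos: [0.6583, -0.037, 0.2518]
contact_force: [-0.1, 0.8, -2.0]
gripper_width: 0.0327
grasp_force: 60.1
tcp [ 0.6583 -0.037   0.2518] yaw y-axis 0.087 w 0.0327 F [-0.1  0.8 -2. ] grip 60.1 t 27.55 q [-0.42  0.55  0.64  1.52 -0.34  1.19  0.36]
```

```bash
python3 -m pendant '[{"tx":0,"ty":0,"tz":-2,"yaw":0,"gripper":0},{"tx":0,"ty":0,"tz":-2.2,"yaw":0,"gripper":0},{"tx":0,"ty":0,"tz":-2.2,"yaw":0,"gripper":0},{"tx":0,"ty":0,"tz":-1.2,"yaw":0,"gripper":0},{"tx":0,"ty":0,"tz":0,"yaw":0,"gripper":0}]' | grep -E 'pos|force'
python3 -m pendant '[{"tx":0,"ty":0,"tz":-2,"yaw":0,"gripper":0},{"tx":0,"ty":0,"tz":-2,"yaw":0,"gripper":0},{"tx":0,"ty":0,"tz":-1.2,"yaw":0,"gripper":0},{"tx":0,"ty":0,"tz":-1,"yaw":0,"gripper":0},{"tx":0,"ty":0,"tz":0,"yaw":0,"gripper":0}]' | grep -E 'pos|wid|force'
```

```text
tool_pos: [0.6573, -0.0409, 0.1749]
contact_force: [-0.3, -0.5, -2.1]
grasp_force: 60.0
tool_pos: [0.6585, -0.0416, 0.1145]
contact_force: [-0.3, -0.4, -1.5]
gripper_width: 0.0322
grasp_force: 60.1
```

Going well. Down 1.1 cm, release and retreat.

```bash
python3 -m pendant '[{"tx":0,"ty":0,"tz":-0.6,"yaw":0,"gripper":0},{"tx":0,"ty":0,"tz":-0.4,"yaw":0,"gripper":0},{"tx":0,"ty":0,"tz":-0.2,"yaw":0,"gripper":0},{"tx":0,"ty":0,"tz":0,"yaw":0,"gripper":0},{"tx":0,"ty":0,"tz":0,"yaw":0,"gripper":0}]' | grep -E 'pos|wid|force'
python3 -m pendant '[{"tx":0,"ty":0,"tz":0,"yaw":0,"gripper":30},{"tx":0,"ty":0,"tz":0,"yaw":0,"gripper":65},{"tx":0,"ty":0,"tz":0,"yaw":0,"gripper":65},{"tx":0,"ty":0,"tz":0,"yaw":0,"gripper":65},{"tx":0,"ty":0,"tz":1,"yaw":0,"gripper":65}]' | grep -E 'pos|wid|force'
python3 -m pendant '[{"tx":0,"ty":0,"tz":2.5,"yaw":0,"gripper":65},{"tx":0,"ty":0,"tz":3.5,"yaw":0,"gripper":65},{"tx":0,"ty":0,"tz":3.5,"yaw":0,"gripper":65},{"tx":0,"ty":0,"tz":3.5,"yaw":0,"gripper":65},{"tx":0,"ty":0,"tz":1,"yaw":0,"gripper":65}]'
python3 - <<'E'
from h import *
T=snap("top","t3.png");S=snap("scene","s8.png")
for n,im in(("top",T),("scene",S)):
    for o in bodies(n,im): print(n,*o)
E
```

```text
tool_pos: [0.6595, -0.0418, 0.1049]
contact_force: [-3.5, 1.0, 9.0]
gripper_width: 0.0328
grasp_force: 61.4
tool_pos: [0.6581, -0.0415, 0.1124]
contact_force: [-0.2, -0.2, -0.5]
gripper_width: 0.0555
grasp_force: 0.0
time: 30.05
tool_pos: [0.6605, -0.0426, 0.2583]
tcp_rot: [[-0.082, 0.997, 0.006], [0.997, 0.082, -0.0], [-0.001, 0.006, -1.0]]
contact_force: [1.0, -0.3, 0.7]
gripper_width: 0.0557
grasp_force: 0.0
top 502 281 665 [ 0.512 -0.446]
top 470 254 670 [ 0.573 -0.373]
top 431 236 670 [ 0.61  -0.282]
scene 182 201 2983 [ 0.567 -0.357]
```

```bash
python3 -m pendant '[{"tx":-0.5,"ty":-2.4,"tz":0,"yaw":0,"gripper":65},{"tx":-0.5,"ty":-2.4,"tz":0,"yaw":0,"gripper":65},{"tx":-0.5,"ty":-2.4,"tz":0,"yaw":0,"gripper":65},{"tx":-0.5,"ty":-2.4,"tz":0,"yaw":0,"gripper":65},{"tx":-0.5,"ty":-2.4,"tz":0,"yaw":0,"gripper":65}]' | grep -E 'pos'
python3 -m pendant '[{"tx":-0.5,"ty":-2.4,"tz":0,"yaw":0,"gripper":65},{"tx":-0.5,"ty":-2.4,"tz":0,"yaw":0,"gripper":65},{"tx":-0.5,"ty":-2.4,"tz":0,"yaw":0,"gripper":65},{"tx":-0.5,"ty":-2.4,"tz":0,"yaw":0,"gripper":65},{"tx":-0.5,"ty":-2.4,"tz":0,"yaw":0,"gripper":65}]' | grep -E 'pos'
python3 -m pendant '[{"tx":0,"ty":0,"tz":-2.5,"yaw":0,"gripper":65},{"tx":0,"ty":0,"tz":-3,"yaw":0,"gripper":65},{"tx":0,"ty":0,"tz":-3,"yaw":0,"gripper":65},{"tx":0,"ty":0,"tz":-3,"yaw":0,"gripper":65},{"tx":0,"ty":0,"tz":-0.5,"yaw":0,"gripper":65}]' | grep -E 'pos|force'
python3 - <<'E'
from h import *
p=at();S=snap("scene","s9.png")
print(bodies("scene",S))
cv2.imwrite("pics/s9c.png",cv2.resize(cv2.cvtColor(S,cv2.COLOR_RGB2BGR)[100:310,110:390],None,fx=2.4,fy=2.4))
E
```

```text
tool_pos: [0.6329, -0.1623, 0.2515]
tool_pos: [0.608, -0.2822, 0.2515]
tool_pos: [0.6061, -0.28, 0.1282]
contact_force: [0.7, 0.6, -0.5]
grasp_force: 0.0
tcp [ 0.6061 -0.28    0.1282] yaw y-axis 0.083 w 0.0555 F [ 0.7  0.6 -0.5] grip 0.0 t 31.65 q [-0.01  0.68  0.59  1.62 -0.43  0.98  0.81]
[(202, 220, 1002, array([ 0.607, -0.288])), (162, 187, 1199, array([ 0.54 , -0.421]))]
```

View pics/s9c.png

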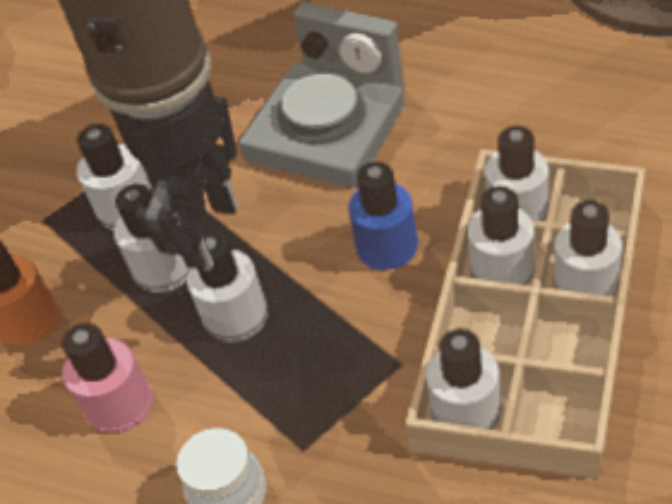

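b1 is upright in its bay at crop (462,385). The fingers straddle b2's cap at (215,255). Grip b2 and carry it to bay (0.579,-0.048).

```bash
python3 -m pendant '[{"tx":0.1,"ty":0,"tz":-1.5,"yaw":0,"gripper":65},{"tx":0,"ty":0,"tz":-1,"yaw":0,"gripper":65},{"tx":0,"ty":0,"tz":-0.6,"yaw":0,"gripper":65},{"tx":0,"ty":0,"tz":0,"yaw":0,"gripper":65},{"tx":0,"ty":0,"tz":0,"yaw":0,"gripper":0}]' | grep -E 'pos|force|wid'
python3 -m pendant '[{"tx":0,"ty":0,"tz":0,"yaw":0,"gripper":0},{"tx":0,"ty":0,"tz":0,"yaw":0,"gripper":0},{"tx":0,"ty":0,"tz":0,"yaw":0,"gripper":0},{"tx":0,"ty":0,"tz":0,"yaw":0,"gripper":0},{"tx":0,"ty":0,"tz":0.5,"yaw":0,"gripper":0}]' | grep -E 'pos|force|wid'
python3 -m pendant '[{"tx":0,"ty":0,"tz":2,"yaw":0,"gripper":0},{"tx":0,"ty":0,"tz":3.3,"yaw":0,"gripper":0},{"tx":0,"ty":0,"tz":3.5,"yaw":0,"gripper":0},{"tx":0,"ty":0,"tz":3.5,"yaw":0,"gripper":0},{"tx":0,"ty":0,"tz":2.7,"yaw":0,"gripper":0}]' | grep -E 'pos|force|wid'
python3 -m pendant '[{"tx":-0.2,"ty":1.5,"tz":0,"yaw":0,"gripper":0},{"tx":-0.3,"ty":2.5,"tz":0,"yaw":0,"gripper":0},{"tx":-0.3,"ty":2.5,"tz":0,"yaw":0,"gripper":0},{"tx":-0.3,"ty":2.5,"tz":0,"yaw":0,"gripper":0},{"tx":-0.3,"ty":2.5,"tz":0,"yaw":0,"gripper":0}]' | grep -E 'pos|wid'
python3 -m pendant '[{"tx":-0.3,"ty":2.5,"tz":0,"yaw":0,"gripper":0},{"tx":-0.3,"ty":2.5,"tz":0,"yaw":0,"gripper":0},{"tx":-0.3,"ty":2.5,"tz":0,"yaw":0,"gripper":0},{"tx":-0.3,"ty":2.5,"tz":0,"yaw":0,"gripper":0},{"tx":-0.3,"ty":1.8,"tz":0,"yaw":0,"gripper":0}]' | grep -E 'pos|wid'
python3 -m pendant '[{"tx":0,"ty":0,"tz":-2,"yaw":0,"gripper":0},{"tx":0,"ty":0,"tz":-2.2,"yaw":0,"gripper":0},{"tx":0,"ty":0,"tz":-2.2,"yaw":0,"gripper":0},{"tx":0,"ty":0,"tz":-1.2,"yaw":0,"gripper":0},{"tx":0,"ty":0,"tz":0,"yaw":0,"gripper":0}]' | grep -E 'pos|force'
```

```text
tool_pos: [0.6101, -0.2819, 0.1027]
contact_force: [-1.1, -0.6, 0.3]
gripper_width: 0.0424
grasp_force: 0.0
tool_pos: [0.6094, -0.2814, 0.1069]
contact_force: [0.4, 0.4, -2.7]
gripper_width: 0.0324
grasp_force: 59.7
tool_pos: [0.6096, -0.2819, 0.2593]
contact_force: [0.5, -0.3, -1.9]
gripper_width: 0.0323
grasp_force: 59.8
tool_pos: [0.5947, -0.1646, 0.2559]
gripper_width: 0.0323
tool_pos: [0.5796, -0.0458, 0.2559]
gripper_width: 0.0322
tool_pos: [0.5791, -0.048, 0.1792]
contact_force: [-0.0, 0.2, -1.5]
grasp_force: 60.0
```

```bash
python3 -m pendant '[{"tx":0,"ty":0,"tz":-2,"yaw":0,"gripper":0},{"tx":0,"ty":0,"tz":-2,"yaw":0,"gripper":0},{"tx":0,"ty":0,"tz":-1.2,"yaw":0,"gripper":0},{"tx":0,"ty":0,"tz":-0.8,"yaw":0,"gripper":0},{"tx":0,"ty":0,"tz":0,"yaw":0,"gripper":0}]' | grep -E 'pos|wid|force'
python3 -m pendant '[{"tx":0,"ty":0,"tz":-0.5,"yaw":0,"gripper":0},{"tx":0,"ty":0,"tz":-0.4,"yaw":0,"gripper":0},{"tx":0,"ty":0,"tz":-0.2,"yaw":0,"gripper":0},{"tx":0,"ty":0,"tz":0,"yaw":0,"gripper":0},{"tx":0,"ty":0,"tz":0,"yaw":0,"gripper":0}]' | grep -E 'pos|wid|force'
```

```text
tool_pos: [0.5806, -0.0487, 0.1209]
contact_force: [-0.5, 0.3, -2.1]
gripper_width: 0.0324
grasp_force: 60.1
tool_pos: [0.581, -0.0487, 0.1105]
contact_force: [-0.4, 0.6, -2.2]
gripper_width: 0.0324
grasp_force: 60.1
```

```bash
python3 -m pendant '[{"tx":0,"ty":0,"tz":-0.15,"yaw":0,"gripper":0},{"tx":0,"ty":0,"tz":-0.15,"yaw":0,"gripper":0},{"tx":0,"ty":0,"tz":-0.1,"yaw":0,"gripper":0},{"tx":0,"ty":0,"tz":0,"yaw":0,"gripper":0},{"tx":0,"ty":0,"tz":0,"yaw":0,"gripper":0}]' | grep -E 'pos|wid|force'
python3 -m pendant '[{"tx":0,"ty":0,"tz":0,"yaw":0,"gripper":30},{"tx":0,"ty":0,"tz":0,"yaw":0,"gripper":65},{"tx":0,"ty":0,"tz":0,"yaw":0,"gripper":65},{"tx":0,"ty":0,"tz":0,"yaw":0,"gripper":65},{"tx":0,"ty":0,"tz":1,"yaw":0,"gripper":65}]' | grep -E 'pos|wid|force'
python3 -m pendant '[{"tx":0,"ty":0,"tz":2.5,"yaw":0,"gripper":65},{"tx":0,"ty":0,"tz":3.5,"yaw":0,"gripper":65},{"tx":0,"ty":0,"tz":3.5,"yaw":0,"gripper":65},{"tx":0,"ty":0,"tz":3.5,"yaw":0,"gripper":65},{"tx":0,"ty":0,"tz":0.5,"yaw":0,"gripper":65}]'
python3 - <<'E'
from h import *
T=snap("top","t4.png");S=snap("scene","s10.png")
for n,im in(("top",T),("scene",S)):
    for o in bodies(n,im): print(n,*o)
E
```

```text
tool_pos: [0.5816, -0.0488, 0.1089]
contact_force: [-7.8, 1.9, 27.5]
gripper_width: 0.0323
grasp_force: 63.2
tool_pos: [0.58, -0.0486, 0.1155]
contact_force: [0.1, -0.3, -0.6]
gripper_width: 0.0555
grasp_force: 0.0
time: 37.2
tool_pos: [0.5828, -0.0496, 0.2561]
tcp_rot: [[-0.082, 0.997, 0.007], [0.997, 0.082, -0.0], [-0.001, 0.007, -1.0]]
contact_force: [-0.0, -0.4, 0.7]
gripper_width: 0.0557
grasp_force: 0.0
top 502 281 672 [ 0.511 -0.446]
top 471 254 664 [ 0.573 -0.374]
scene 167 190 1614 [ 0.545 -0.406]
```

```bash
python3 -m pendant '[{"tx":-0.1,"ty":-3.2,"tz":0,"yaw":0,"gripper":65},{"tx":-0.1,"ty":-3.2,"tz":0,"yaw":0,"gripper":65},{"tx":-0.1,"ty":-3.2,"tz":0,"yaw":0,"gripper":65},{"tx":-0.1,"ty":-3.2,"tz":0,"yaw":0,"gripper":65},{"tx":-0.1,"ty":-3.2,"tz":0,"yaw":0,"gripper":65}]' | grep -E 'pos'
python3 -m pendant '[{"tx":-0.1,"ty":-3.3,"tz":0,"yaw":0,"gripper":65},{"tx":-0.1,"ty":-3.3,"tz":0,"yaw":0,"gripper":65},{"tx":-0.1,"ty":-3.3,"tz":0,"yaw":0,"gripper":65},{"tx":0,"ty":-3.3,"tz":0,"yaw":0,"gripper":65},{"tx":0,"ty":-3.3,"tz":0,"yaw":0,"gripper":65}]' | grep -E 'pos'
python3 -m pendant '[{"tx":0,"ty":0,"tz":-2.5,"yaw":0,"gripper":65},{"tx":0,"ty":0,"tz":-3,"yaw":0,"gripper":65},{"tx":0,"ty":0,"tz":-3,"yaw":0,"gripper":65},{"tx":0,"ty":0,"tz":-2.6,"yaw":0,"gripper":65},{"tx":0,"ty":0,"tz":0,"yaw":0,"gripper":65}]' | grep -E 'pos|force'
python3 - <<'E'
from h import *
p=at();S=snap("scene","s11.png")
print(bodies("scene",S))
cv2.imwrite("pics/s11c.png",cv2.resize(cv2.cvtColor(S,cv2.COLOR_RGB2BGR)[100:310,110:390],None,fx=2.4,fy=2.4))
E
```

```text
tool_pos: [0.575, -0.2096, 0.2498]
tool_pos: [0.5722, -0.3746, 0.2495]
tool_pos: [0.5703, -0.3716, 0.135]
contact_force: [-0.1, 0.7, -1.2]
grasp_force: 0.0
tcp [ 0.5703 -0.3716  0.135 ] yaw y-axis 0.083 w 0.0555 F [-0.1  0.7 -1.2] grip 0.0 t 38.8 q [ 0.13  0.7   0.6   1.58 -0.44  1.01  0.95]
[(171, 199, 1030, array([ 0.569, -0.383])), (164, 173, 202, array([ 0.498, -0.436]))]
```

View pics/s11c.png

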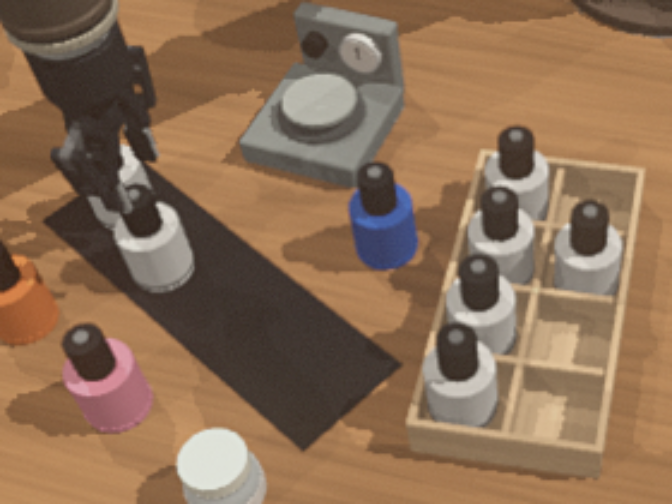

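b2 is seated in its bay at crop (480,310). The gripper is over b3's cap at (143,205). Grip it and carry it to bay (0.651,0.036).

```bash
python3 -m pendant '[{"tx":0,"ty":0,"tz":-1.5,"yaw":0,"gripper":65},{"tx":0,"ty":0,"tz":-1.4,"yaw":0,"gripper":65},{"tx":0,"ty":0,"tz":-1.1,"yaw":0,"gripper":65},{"tx":0,"ty":0,"tz":0,"yaw":0,"gripper":65},{"tx":0,"ty":0,"tz":0,"yaw":0,"gripper":0}]' | grep -E 'pos|force|wid'
python3 -m pendant '[{"tx":0,"ty":0,"tz":0,"yaw":0,"gripper":0},{"tx":0,"ty":0,"tz":0,"yaw":0,"gripper":0},{"tx":0,"ty":0,"tz":0,"yaw":0,"gripper":0},{"tx":0,"ty":0,"tz":0,"yaw":0,"gripper":0},{"tx":0,"ty":0,"tz":0.5,"yaw":0,"gripper":0}]' | grep -E 'pos|force|wid'
python3 -m pendant '[{"tx":0,"ty":0,"tz":2,"yaw":0,"gripper":0},{"tx":0,"ty":0,"tz":3.3,"yaw":0,"gripper":0},{"tx":0,"ty":0,"tz":3.5,"yaw":0,"gripper":0},{"tx":0,"ty":0,"tz":3.5,"yaw":0,"gripper":0},{"tx":0,"ty":0,"tz":2.7,"yaw":0,"gripper":0}]' | grep -E 'pos|force|wid'
python3 -m pendant '[{"tx":0.3,"ty":1.5,"tz":0,"yaw":0,"gripper":0},{"tx":0.6,"ty":3,"tz":0,"yaw":0,"gripper":0},{"tx":0.6,"ty":3,"tz":0,"yaw":0,"gripper":0},{"tx":0.6,"ty":3,"tz":0,"yaw":0,"gripper":0},{"tx":0.6,"ty":3,"tz":0,"yaw":0,"gripper":0}]' | grep -E 'pos|wid'
python3 -m pendant '[{"tx":0.6,"ty":3,"tz":0,"yaw":0,"gripper":0},{"tx":0.6,"ty":3,"tz":0,"yaw":0,"gripper":0},{"tx":0.6,"ty":3,"tz":0,"yaw":0,"gripper":0},{"tx":0.6,"ty":3,"tz":0,"yaw":0,"gripper":0},{"tx":0.6,"ty":3,"tz":0,"yaw":0,"gripper":0}]' | grep -E 'pos|wid'
python3 -m pendant '[{"tx":0.6,"ty":3,"tz":0,"yaw":0,"gripper":0},{"tx":0.6,"ty":3,"tz":0,"yaw":0,"gripper":0},{"tx":0.6,"ty":3,"tz":0,"yaw":0,"gripper":0},{"tx":0.4,"ty":2,"tz":0,"yaw":0,"gripper":0},{"tx":0,"ty":0,"tz":0,"yaw":0,"gripper":0}]' | grep -E 'pos|wid'
python3 -c 'from h import *;at()'
```

```text
tool_pos: [0.5729, -0.3738, 0.1003]
contact_force: [0.2, -0.6, -0.1]
gripper_width: 0.0422
grasp_force: 0.0
tool_pos: [0.5725, -0.3734, 0.1049]
contact_force: [-0.0, -0.6, -2.1]
gripper_width: 0.0323
grasp_force: 59.6
tool_pos: [0.5727, -0.3739, 0.2576]
contact_force: [0.5, -0.7, -2.4]
gripper_width: 0.0324
grasp_force: 59.8
tool_pos: [0.5995, -0.2363, 0.2541]
gripper_width: 0.0323
tool_pos: [0.6292, -0.0865, 0.2541]
gripper_width: 0.0325
tool_pos: [0.6514, 0.027, 0.2535]
gripper_width: 0.0323
tcp [0.6514 0.027  0.2535] yaw y-axis 0.089 w 0.0323 F [ 0.8  1.  -2.6] grip 60.0 t 41.85 q [-0.53  0.54  0.65  1.54 -0.34  1.18  0.27]
```

```bash
python3 -m pendant '[{"tx":0,"ty":1,"tz":-2,"yaw":0,"gripper":0},{"tx":0,"ty":0,"tz":-2.2,"yaw":0,"gripper":0},{"tx":0,"ty":0,"tz":-2.2,"yaw":0,"gripper":0},{"tx":0,"ty":0,"tz":-1.2,"yaw":0,"gripper":0},{"tx":0,"ty":0,"tz":0,"yaw":0,"gripper":0}]' | grep -E 'pos|force'
python3 -m pendant '[{"tx":0,"ty":0,"tz":0,"yaw":0,"gripper":0},{"tx":0,"ty":0,"tz":0,"yaw":0,"gripper":0},{"tx":0,"ty":0,"tz":0,"yaw":0,"gripper":0},{"tx":0,"ty":0,"tz":0,"yaw":0,"gripper":0},{"tx":0,"ty":0,"tz":0,"yaw":0,"gripper":0}]' | grep -E 'pos|force'
```

```text
tool_pos: [0.6503, 0.031, 0.1772]
contact_force: [-0.9, -0.2, -1.7]
grasp_force: 59.9
tool_pos: [0.6521, 0.0313, 0.1797]
contact_force: [-0.2, 0.3, -1.7]
grasp_force: 59.9
```

```bash
python3 -m pendant '[{"tx":0,"ty":0.5,"tz":-1.5,"yaw":0,"gripper":0},{"tx":0,"ty":0,"tz":-2,"yaw":0,"gripper":0},{"tx":0,"ty":0,"tz":-1.6,"yaw":0,"gripper":0},{"tx":0,"ty":0,"tz":-1,"yaw":0,"gripper":0},{"tx":0,"ty":0,"tz":0,"yaw":0,"gripper":0}]' | grep -E 'pos|wid|force'
python3 -m pendant '[{"tx":0,"ty":0,"tz":-0.6,"yaw":0,"gripper":0},{"tx":0,"ty":0,"tz":-0.4,"yaw":0,"gripper":0},{"tx":0,"ty":0,"tz":-0.2,"yaw":0,"gripper":0},{"tx":0,"ty":0,"tz":-0.1,"yaw":0,"gripper":0},{"tx":0,"ty":0,"tz":0,"yaw":0,"gripper":0}]' | grep -E 'pos|wid|force'
```

```text
tool_pos: [0.6508, 0.0363, 0.1163]
contact_force: [-0.9, 0.3, -1.4]
gripper_width: 0.0323
grasp_force: 60.0
tool_pos: [0.6524, 0.0361, 0.1068]
contact_force: [-2.2, 0.2, 8.1]
gripper_width: 0.0324
grasp_force: 60.8
```

On the floor (8 N). Release, retreat and look again.

```bash
python3 -m pendant '[{"tx":0,"ty":0,"tz":0,"yaw":0,"gripper":30},{"tx":0,"ty":0,"tz":0,"yaw":0,"gripper":65},{"tx":0,"ty":0,"tz":0,"yaw":0,"gripper":65},{"tx":0,"ty":0,"tz":0,"yaw":0,"gripper":65},{"tx":0,"ty":0,"tz":1,"yaw":0,"gripper":65}]' | grep -E 'pos|wid|force'
python3 -m pendant '[{"tx":0,"ty":0,"tz":2.5,"yaw":0,"gripper":65},{"tx":0,"ty":0,"tz":3.5,"yaw":0,"gripper":65},{"tx":0,"ty":0,"tz":3.5,"yaw":0,"gripper":65},{"tx":0,"ty":0,"tz":3.5,"yaw":0,"gripper":65},{"tx":0,"ty":0,"tz":0.8,"yaw":0,"gripper":65}]' | grep -E 'pos|force'
python3 - <<'E'
from h import *
T=snap("top","t5.png");S=snap("scene","s12.png")
for n,im in(("top",T),("scene",S)):
    for o in bodies(n,im): print(n,*o)
E
```

```text
tool_pos: [0.6511, 0.0364, 0.1145]
contact_force: [0.1, -0.5, -0.5]
gripper_width: 0.0558
grasp_force: 0.0
tool_pos: [0.6537, 0.0355, 0.2585]
contact_force: [1.0, 0.3, 0.4]
grasp_force: 0.0
top 505 280 502 [ 0.513 -0.454]
scene 158 178 750 [ 0.515 -0.444]
```

```bash
python3 -m pendant '[{"tx":-0.9,"ty":-3.2,"tz":0,"yaw":0,"gripper":65},{"tx":-0.9,"ty":-3.2,"tz":0,"yaw":0,"gripper":65},{"tx":-0.9,"ty":-3.2,"tz":0,"yaw":0,"gripper":65},{"tx":-0.9,"ty":-3.2,"tz":0,"yaw":0,"gripper":65},{"tx":-0.9,"ty":-3.2,"tz":0,"yaw":0,"gripper":65}]' | grep -E 'pos'
python3 -m pendant '[{"tx":-0.9,"ty":-3.2,"tz":0,"yaw":0,"gripper":65},{"tx":-0.9,"ty":-3.2,"tz":0,"yaw":0,"gripper":65},{"tx":-0.9,"ty":-3.2,"tz":0,"yaw":0,"gripper":65},{"tx":-0.9,"ty":-3.2,"tz":0,"yaw":0,"gripper":65},{"tx":-0.9,"ty":-3.2,"tz":0,"yaw":0,"gripper":65}]' | grep -E 'pos'
python3 -m pendant '[{"tx":-1.0,"ty":-3.2,"tz":0,"yaw":0,"gripper":65},{"tx":-1.0,"ty":-3.2,"tz":0,"yaw":0,"gripper":65},{"tx":-1.0,"ty":-3.2,"tz":0,"yaw":0,"gripper":65},{"tx":-1.0,"ty":-3.3,"tz":0,"yaw":0,"gripper":65},{"tx":-0.9,"ty":-3.3,"tz":0,"yaw":0,"gripper":65}]' | grep -E 'pos'
python3 -m pendant '[{"tx":0,"ty":0,"tz":-2.5,"yaw":0,"gripper":65},{"tx":0,"ty":0,"tz":-3,"yaw":0,"gripper":65},{"tx":0,"ty":0,"tz":-3,"yaw":0,"gripper":65},{"tx":0,"ty":0,"tz":-2.6,"yaw":0,"gripper":65},{"tx":0,"ty":0,"tz":0,"yaw":0,"gripper":65}]' | grep -E 'pos|force'
python3 - <<'E'
from h import *
p=at();S=snap("scene","s13.png")
print(bodies("scene",S))
cv2.imwrite("pics/s13c.png",cv2.resize(cv2.cvtColor(S,cv2.COLOR_RGB2BGR)[100:310,90:390],None,fx=2.4,fy=2.4))
E
```

```text
tool_pos: [0.6057, -0.1246, 0.2519]
tool_pos: [0.5608, -0.2845, 0.2518]
tool_pos: [0.5119, -0.4464, 0.2516]
tool_pos: [0.5108, -0.4432, 0.1372]
contact_force: [0.3, 0.4, -0.3]
grasp_force: 0.0
tcp [ 0.5108 -0.4432  0.1372] yaw y-axis 0.083 w 0.0554 F [ 0.3  0.4 -0.3] grip 0.0 t 46.95 q [ 0.26  0.69  0.62  1.59 -0.45  1.01  1.1 ]
[(158, 177, 763, array([ 0.514, -0.444]))]
```

View pics/s13c.png

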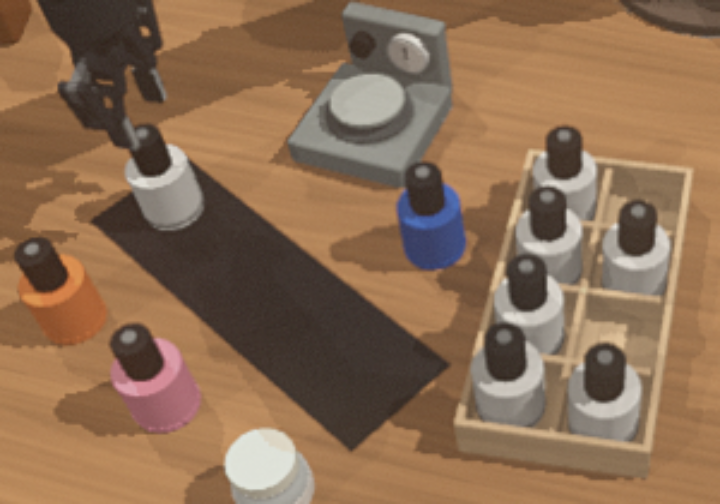

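All crate cans are upright and b3 is seated at crop (603,395). The gripper is at b4's cap at (150,150). Grip it and carry it to bay (0.417,0.018).

```bash
python3 -m pendant '[{"tx":0,"ty":0,"tz":-1.5,"yaw":0,"gripper":65},{"tx":0,"ty":0,"tz":-1.4,"yaw":0,"gripper":65},{"tx":0,"ty":0,"tz":-1.1,"yaw":0,"gripper":65},{"tx":0,"ty":0,"tz":0,"yaw":0,"gripper":65},{"tx":0,"ty":0,"tz":0,"yaw":0,"gripper":0}]' | grep -E 'pos|force|wid'
python3 -m pendant '[{"tx":0,"ty":0,"tz":0,"yaw":0,"gripper":0},{"tx":0,"ty":0,"tz":0,"yaw":0,"gripper":0},{"tx":0,"ty":0,"tz":0,"yaw":0,"gripper":0},{"tx":0,"ty":0,"tz":0,"yaw":0,"gripper":0},{"tx":0,"ty":0,"tz":0.5,"yaw":0,"gripper":0}]' | grep -E 'pos|force|wid'
python3 -m pendant '[{"tx":0,"ty":0,"tz":2,"yaw":0,"gripper":0},{"tx":0,"ty":0,"tz":3.3,"yaw":0,"gripper":0},{"tx":0,"ty":0,"tz":3.5,"yaw":0,"gripper":0},{"tx":0,"ty":0,"tz":3.5,"yaw":0,"gripper":0},{"tx":0,"ty":0,"tz":2.7,"yaw":0,"gripper":0}]' | grep -E 'pos|force|wid'
python3 -m pendant '[{"tx":-0.3,"ty":1.5,"tz":0,"yaw":0,"gripper":0},{"tx":-0.6,"ty":3,"tz":0,"yaw":0,"gripper":0},{"tx":-0.6,"ty":3,"tz":0,"yaw":0,"gripper":0},{"tx":-0.6,"ty":3,"tz":0,"yaw":0,"gripper":0},{"tx":-0.6,"ty":3,"tz":0,"yaw":0,"gripper":0}]' | grep -E 'pos|wid'
python3 -m pendant '[{"tx":-0.6,"ty":3,"tz":0,"yaw":0,"gripper":0},{"tx":-0.6,"ty":3,"tz":0,"yaw":0,"gripper":0},{"tx":-0.6,"ty":3,"tz":0,"yaw":0,"gripper":0},{"tx":-0.6,"ty":3,"tz":0,"yaw":0,"gripper":0},{"tx":-0.6,"ty":3,"tz":0,"yaw":0,"gripper":0}]' | grep -E 'pos|wid'
python3 -m pendant '[{"tx":-0.6,"ty":3,"tz":0,"yaw":0,"gripper":0},{"tx":-0.6,"ty":3,"tz":0,"yaw":0,"gripper":0},{"tx":-0.6,"ty":3,"tz":0,"yaw":0,"gripper":0},{"tx":-0.6,"ty":3,"tz":0,"yaw":0,"gripper":0},{"tx":-0.6,"ty":3,"tz":0,"yaw":0,"gripper":0}]' | grep -E 'pos|wid'
python3 -c 'from h import *;at()'
```

```text
tool_pos: [0.5129, -0.4458, 0.1023]
contact_force: [-0.4, -0.3, -0.0]
gripper_width: 0.0424
grasp_force: 0.0
tool_pos: [0.5125, -0.4453, 0.1068]
contact_force: [0.4, 1.0, -2.0]
gripper_width: 0.0324
grasp_force: 59.7
tool_pos: [0.5127, -0.4458, 0.2594]
contact_force: [0.2, -0.8, -2.6]
gripper_width: 0.0319
grasp_force: 59.8
tool_pos: [0.4851, -0.3093, 0.257]
gripper_width: 0.0321
tool_pos: [0.455, -0.1595, 0.2572]
gripper_width: 0.0324
tool_pos: [0.425, -0.0097, 0.2574]
gripper_width: 0.0319
tcp [ 0.425  -0.0097  0.2574] yaw y-axis 0.083 w 0.0319 F [ 0.9  0.4 -1.7] grip 60.0 t 50.0 q [-0.66  0.09  0.62  2.06 -0.06  1.    0.07]
```

```bash
python3 -m pendant '[{"tx":-0.4,"ty":1.9,"tz":0,"yaw":0,"gripper":0},{"tx":-0.3,"ty":1,"tz":-1.5,"yaw":0,"gripper":0},{"tx":0,"ty":0,"tz":-3,"yaw":0,"gripper":0},{"tx":0,"ty":0,"tz":-3,"yaw":0,"gripper":0},{"tx":0,"ty":0,"tz":0,"yaw":0,"gripper":0}]' | grep -E 'pos|force'
python3 -m pendant '[{"tx":0,"ty":0,"tz":0,"yaw":0,"gripper":0},{"tx":0,"ty":0,"tz":0,"yaw":0,"gripper":0},{"tx":0,"ty":0,"tz":0,"yaw":0,"gripper":0},{"tx":0,"ty":0,"tz":0,"yaw":0,"gripper":0},{"tx":0,"ty":0,"tz":0,"yaw":0,"gripper":0}]' | grep -E 'pos|force'
```

```text
tool_pos: [0.4162, 0.0179, 0.1798]
contact_force: [-1.1, -0.4, -1.6]
grasp_force: 60.3
tool_pos: [0.4192, 0.0183, 0.1829]
contact_force: [-0.7, -0.2, -2.3]
grasp_force: 60.3
```

```bash
python3 -m pendant '[{"tx":0,"ty":0,"tz":-1.5,"yaw":0,"gripper":0},{"tx":0,"ty":0,"tz":-2,"yaw":0,"gripper":0},{"tx":0,"ty":0,"tz":-1.6,"yaw":0,"gripper":0},{"tx":0,"ty":0,"tz":-1,"yaw":0,"gripper":0},{"tx":0,"ty":0,"tz":0,"yaw":0,"gripper":0}]' | grep -E 'pos|wid|force'
python3 -m pendant '[{"tx":0,"ty":0,"tz":-0.6,"yaw":0,"gripper":0},{"tx":0,"ty":0,"tz":-0.4,"yaw":0,"gripper":0},{"tx":0,"ty":0,"tz":-0.3,"yaw":0,"gripper":0},{"tx":0,"ty":0,"tz":-0.1,"yaw":0,"gripper":0},{"tx":0,"ty":0,"tz":0,"yaw":0,"gripper":0}]' | grep -E 'pos|wid|force'
```

```text
tool_pos: [0.4183, 0.0181, 0.1206]
contact_force: [-0.3, -0.4, -2.2]
gripper_width: 0.0318
grasp_force: 60.6
tool_pos: [0.4194, 0.0184, 0.1088]
contact_force: [-7.6, -0.7, 29.0]
gripper_width: 0.0326
grasp_force: 64.1
```

```bash
python3 -m pendant '[{"tx":0,"ty":0,"tz":0.1,"yaw":0,"gripper":0},{"tx":0,"ty":0,"tz":0,"yaw":0,"gripper":30},{"tx":0,"ty":0,"tz":0,"yaw":0,"gripper":65},{"tx":0,"ty":0,"tz":0,"yaw":0,"gripper":65},{"tx":0,"ty":0,"tz":0,"yaw":0,"gripper":65}]' | grep -E 'pos|wid|force'
python3 -m pendant '[{"tx":0,"ty":0,"tz":2,"yaw":0,"gripper":65},{"tx":0,"ty":0,"tz":3.5,"yaw":0,"gripper":65},{"tx":0,"ty":0,"tz":3.5,"yaw":0,"gripper":65},{"tx":0,"ty":0,"tz":3.5,"yaw":0,"gripper":65},{"tx":0,"ty":0,"tz":2.5,"yaw":0,"gripper":65}]' | grep -E 'pos|force'
python3 -m pendant '[{"tx":-1,"ty":3,"tz":0,"yaw":0,"gripper":65},{"tx":-1,"ty":3,"tz":0,"yaw":0,"gripper":65},{"tx":0,"ty":3,"tz":0,"yaw":0,"gripper":65},{"tx":0,"ty":3,"tz":0,"yaw":0,"gripper":65},{"tx":0,"ty":3,"tz":0,"yaw":0,"gripper":65}]' | grep -E 'pos|force'
python3 -m pendant '[{"tx":0,"ty":0,"tz":0,"yaw":0,"gripper":65},{"tx":0,"ty":0,"tz":0,"yaw":0,"gripper":65},{"tx":0,"ty":0,"tz":0,"yaw":0,"gripper":65},{"tx":0,"ty":0,"tz":0,"yaw":0,"gripper":65},{"tx":0,"ty":0,"tz":0,"yaw":0,"gripper":65}]' | grep -E 'time|pos'
python3 -c '
from h import *
T=snap("top","t6.png");S=snap("scene","s14.png")
b=lambda i:cv2.cvtColor(i,cv2.COLOR_RGB2BGR)
cv2.imwrite("pics/f.png",np.vstack([cv2.resize(b(S)[80:320,90:600],(638,300)),cv2.resize(b(T)[130:370,80:540],(638,300))[:298]]))'
```

```text
tool_pos: [0.4189, 0.0182, 0.1082]
contact_force: [-0.9, -0.1, 0.8]
gripper_width: 0.0555
grasp_force: 0.0
tool_pos: [0.4193, 0.0181, 0.2604]
contact_force: [0.6, -0.1, -0.3]
grasp_force: 0.0
tool_pos: [0.3986, 0.1694, 0.2583]
contact_force: [1.9, -0.0, 0.8]
grasp_force: 0.0
time: 54.0
tool_pos: [0.399, 0.1675, 0.2584]
```

View pics/f.png

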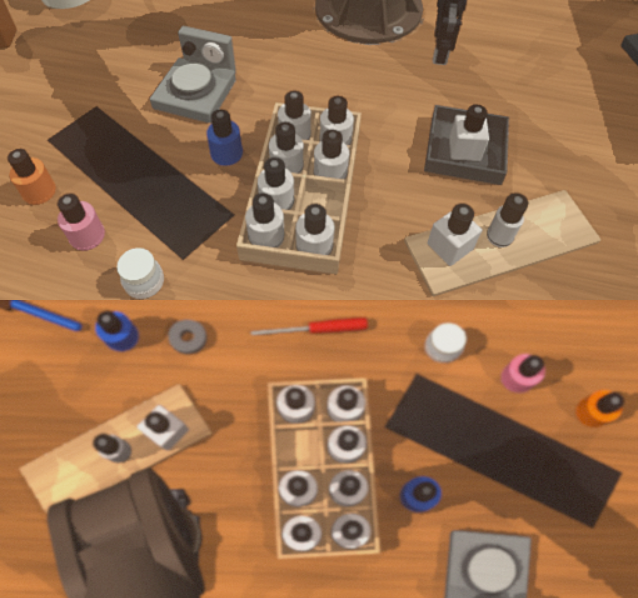

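The final picture shows seven round cans upright in separate bays, the square tin upright in the tray, and everything else where it was. Handing in.

```bash
python3 -c 'from h import *;print(arm.job_done())'
```

```text
the job is handed in; nothing more can be done
None
```

I handed the job in at about 54 s: the square tin is upright in the reject tray, the stock can was held down on the plate for over 3 s, and it, the four bench cans and the two kit cans stand one to a bay; the wrist force peaked at about 76 N while pressing, and the judge's result was not shown.

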